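Clip the back into a picture frame with the lever press

ROBOT

A 6-joint arm with a two-finger parallel gripper is mounted at the origin on the work surface. World frame = base frame: x ahead of the robot, y to its left, z up, the work surface at z = 0. Lengths are in m, angles in rad, forces in N, time in s.
With the tool pointing down it reaches from about 0.3 to 0.775 m from the base axis. Payload 14.6 kg.
Tool frame: the origin (TCP) lies midway between the tips of the shut fingers; the grasp point (between the pads) lies 19 mm behind it (ctrl.pinch_z is the distance from the TCP to the grasp point, in m); z points along the fingers, y is the line along which they close (so a half turn about z gives the same grasp; the last joint's range is limited). The gripper opens to 94 mm and grips with 3 to 60 N. Pads are 16 mm wide; open, the fingers measure 119 mm over their backs; the gripper's body (75 mm by 177 mm) begins 78 mm behind the grasp point.
Start: joints at [-1.289, 0.3, 1.521, -0, 1.321, -0.067], TCP at [0.188, -0.517, 0.205] pointing down, gripper open.
Joint ranges: [-3.03, 3.03], [-0.79, 2.21], [0.23, 2.52], [-1.04, 4.18], [0, 3.07], [-2.55, 2.55]. Speed limits (rad/s): [2.22, 2.22, 2.57, 3.14, 3.14, 3.14].

INTERFACE

Orientations are given as [roll, pitch, yaw] about the fixed x, y, z axes, in that order (R = Rz(yaw) Ry(pitch) Rx(roll)).
In Python, from station import ctrl gives the robot as it stands.
- The arm moves only by the tool jog_arm, never from a script. Its argument "motion" is a list of rows, each a list of 7 numbers: the shift along the tool's x, y, z in m, then the turn, a rotation vector about the tool's x, y, z in rad, then the opening, from -1 (shut) to 1 (fully open). In form: [[tx, ty, tz, rx, ry, rz, gripper], ...]. A call has 1 to 5 rows; each row shifts and turns the commanded pose from where the row before left it, along the tool's axes as they then stand; what a row does not reach is not made up. A row lasts 1/10 s, in which the tool goes at most 50 mm and 8.59 degrees, less where a joint would pass 70% of its speed; a pose out of reach is approached as far as the arm can. A call is refused whole if a number of a shift passes 0.05 or a number of a turn 0.15, either way. A call with a gripper value outside its range is refused whole. The fingers move at their own pace and stop on an object; "squeeze" is the grip in N (left out, the last holds). Time passes only in rows, so rows that do not move let the fingers close. It gives the time, the measured TCP pose, the force, the opening and the grip force at its end, in the units of the state.
- ctrl.get_obs(): the state, without advancing time (a new reading comes with each control period).
- ctrl.camera(name): name is "scene" or "top" or "wrist"; returns the picture (384x512x3 uint8, red, green, blue); there is no depth.
- ctrl.camera_model(name): a dict with "intrinsics" (3x3 intrinsics, pixels), "rvec" (rotation vector, rad) and "tvec" (3), from world to camera coordinates, as OpenCV has them. Camera axes: x right, y down, z forward; pixel columns grow to the right and rows downward; lengths in m; the calibration is good to about 2 mm. A picture is of the moment at which its call begins: read the wrist's pose just before it. camera_model takes no time and is no camera call; for the wrist camera it gives the pose at the moment of the call.
- ctrl.hand_in(): hands the job in; it is judged then, once.
The state is a dict: "time_s": time; "qpos": joint angles; "joint_vel": joint speeds; "tau": joint torques, N m; "ee_pos": TCP position; "eef_rot": TCP orientation; "force": force on the tool from outside, world axes, zero at the start; "moment": the same for the moment, N m; "grip_width": finger opening in m; "grip_force": force on a finger pad.
Only numpy, scipy, OpenCV 4.12 (cv2) and the standard library are available. Lean on these libraries where they do the work, as an engineer would, in place of code of your own. Each camera call takes 0.05 s, during which the arm holds its last target. There are 200 camera calls.

TASK

A small wooden picture frame lies face down in the nest of the lever press. Take the grey plastic back that fits it from the cutting mat, lay it tabs down over the frame's opening and let go of it, then swing the press lever down to its stop so that the back clips in flush, and let the lever come back up to rest. Leave the frame in its nest, and the other two backs and everything else on the bench where they are.

Things in the scene. Friction and masses are not known exactly. Their poses are not given: they have to be found in the camera images.
- press: Bench lever press: grey casting with base, rear column, overhanging head, square steel ram, and a lever on its right (-y). Place and yaw differ from start to start. Origin on the table under the ram's axis; -x is the open front (to the robot), z up. In its frame: base x -95 to 155, y -75 to 75, 20 mm high; column x 90 to 150, y -35 to 35 mm
- head_front (a point): Lower front edge of the press's head, in the middle, 190 mm above the table; axes of the press. The head runs from here 175 mm back (+x), 45 mm to either side and up to 265 mm. Head and ram stand over the nest: a hand reaches in only from the front, leaning back 25 to 50 degrees
- ram_foot (a point): Centre of the underside of the ram's white foot (30 mm front to back, 50 mm wide, 12 mm thick; above it the ram is 24 mm square). 125 mm above the table with the lever up, 73 mm with the lever at its stop, which is where the top of the back's stand block is when the back is home
- lever (a joint): Press lever, rad: 0 at rest (held by its spring 35 degrees above level, pointing to the press's front), growing as it is swung down; stop at 1.15 (31 degrees below level). The ram goes down 45 mm per rad. It takes 3 to 9 N at the grip, up to about 20 N while the tabs snap, and springs back when let go
- lever_grip (a point): Middle of the lever's grip: black round bar, 24 mm diameter, 100 mm long, level and crosswise (along the press's y, 50 mm to either side of this point); the steel arm joins it at its end nearer to the press. This point moves in a circle of 150 mm radius about the pivot: 314 mm above the table at rest, 150 mm at the stop
- lever_pivot (a point): Point on the lever's pivot axis (which runs along the press's y), level with the middle of the grip; fixed to the press at x 30, y -140 mm in its frame, 227.5 mm above the table. Its axes are those of the press
- nest (a point): Centre of the nest's top face, on the press, 26 mm above the table, right under the ram; 10 mm high fences round it hold the frame
- frame: Wooden picture frame, loose, face down in the nest: 140 x 84 x 24 mm, length along its own x, front to back in the press; origin at the centre of its underside. Its opening (about 124 x 74 mm) is on top, with rims sloping inwards. At both short ends a ledge for the tabs juts inwards; the back lands on a rebate 18 mm above the frame's underside
- frame_home (a point): Point of the frame where point back_grip is when the back is fully home: 35 mm above the frame's underside, centred; axes of the frame, x along its length. Laid loosely, tabs on the sloping lead-ins of the ledges, the back stands about 15 mm higher than home
- back_grip (a point): Grey plastic back that fits (middle one of three by length): plate 112 x 61 x 5 mm, on it a stand block 92 long, 22 wide, 24 high lengthwise, under each end a sprung tab 14 deep; 43 mm high in all, 0.1 kg. Point: centre of the block, 12 mm above the plate's top, 31 above the tabs' feet; x lengthwise, z up. Either end may go first. Held about 35 mm before its centre it passes under the ram
- back_short_grip (a point): A shorter back of the same kind, plate 88 x 50 mm, stand block 68 mm long; does not fit this frame. Point at the centre of its stand block
- back_long_grip (a point): A longer back of the same kind, plate 136 x 50 mm, stand block 112 mm long; does not fit this frame. Point at the centre of its stand block
- mat: Green cutting mat, 320 x 330 mm, on the lid of a flat plywood drawer box (330 x 340 mm); its top is 48 mm above the table; fixed. The three backs lie on it side by side, about 105 mm apart and roughly along its x. Origin on the table under its centre. Press and mat may change sides of the bench
- tool_pot: White pot of upright tools, 76 mm diameter, 160 mm high with its tools, on the table beside the mat's box; origin at the centre of its foot
- glue_bottle: White glue bottle, 56 mm diameter, 150 mm high, standing beside the press on its +y side; origin at the centre of its foot
- pencil: Black mechanical pencil, 145 mm long, 10 mm thick, lying across the front of the mat; origin under its middle
- straightedge: Wooden straightedge, 220 x 28 x 5 mm, lying on the table across in front of the mat's box; origin under its middle
- mallet: Mallet with white head (46 mm diameter, 85 mm long) and wooden handle, 250 mm long, lying across the far part of the mat; origin under the middle of its length
- palette: White palette dish, 120 mm diameter, 16 mm high, on the table in front of the press; origin at the centre of its underside

How it is judged:
On the way, in this order (a step that is already met when the one before it is completed fails the run):
1. the fitting back lies over the frame's opening with its tabs on the lead-ins, not yet pressed in, and let go (x of back_grip in the frame of frame_home between -0.012 and 0.012 m and y of back_grip in the frame of frame_home between -0.012 and 0.012 m and z of back_grip in the frame of frame_home between 0.003 and 0.022 m and angle between the x axis of back_grip and the x axis of frame_home, either way round below 0.15 rad and contact force between the fingers and back below 0.2 N and value of joint lever below 0.3 rad), for 0.2 s.
2. the lever is swung down to its stop with the back under the ram's foot, and the back is home (value of joint lever above 1.09 rad and x of back_grip in the frame of frame_home between -0.005 and 0.005 m and y of back_grip in the frame of frame_home between -0.006 and 0.006 m and z of back_grip in the frame of frame_home between -0.003 and 0.0018 m and angle between back_grip's own z axis and vertical below 0.05 rad), for 0.05 s.
3. the lever has come back up to rest (value of joint lever below 0.06 rad), for 0.2 s.
At the end, for the whole second after the job is handed in: The fitting back is clipped into the frame: home to within 1.8 mm in height, 5 mm along and 6 mm across the frame, level within 0.05 rad and in line within 0.08 rad; the frame lies in the nest (within 6 mm of its centre, flat within 0.04 rad); the lever is up at rest (under 0.06 rad); nothing moves (x of back_grip in the frame of frame_home between -0.005 and 0.005 m and y of back_grip in the frame of frame_home between -0.006 and 0.006 m and z of back_grip in the frame of frame_home between -0.003 and 0.0018 m and angle between back_grip's own z axis and vertical below 0.05 rad and angle between the x axis of back_grip and the x axis of frame_home, either way round below 0.08 rad and value of joint lever below 0.06 rad and horizontal distance between frame and nest below 0.006 m and z of frame in the frame of nest below 0.003 m and angle between frame's own z axis and vertical below 0.04 rad and linear speed of back below 0.02 m/s); the robot touches nothing.
It fails at once if the tool pot or the glue bottle is pushed more than 30 mm or tipped over (distance of any of tool_pot, glue_bottle from where it was at the start of the episode above 0.03 m or angle between any of tool_pot, glue_bottle's own z axis and vertical above 0.4 rad).
It fails at once if one of the other two backs is moved more than 30 mm (distance of any of back_short_grip, back_long_grip from where it was at the start of the episode above 0.03 m).
It fails at once if the pencil, the straightedge, the mallet or the palette dish is moved more than 30 mm (distance of any of pencil, straightedge, mallet, palette from where it was at the start of the episode above 0.03 m).
It fails at once if the frame is lifted out of the nest or pushed more than 15 mm (distance of frame from where it was at the start of the episode above 0.015 m).
It also fails if it takes over 62 s, if anything falls off the work surface, if the arm or the gripper's body presses on something with over 40 N, if the wrist force passes 120 N, or if a joint passes its speed limit or range.

## Working session

There is one attempt and no reset: what is moved stays moved. The work goes in short steps, Python scripts to look and compute and a tool call to move; the robot and the scene stay as the last step left them, time stands still between calls to the robot, and variables do not carry over. Pictures are saved under pics/ and viewed, at most 10 in all, crops included, and the job is handed in when it is done.

Besides the shell and the picture viewer there is one more tool, called as a command line: name --pt "numbers of a row" for each row, then --argument value for the rest. jog_arm: Moves the arm, as the interface text tells. Its arguments: {"type":"object","properties":{"motion":{"type":"array"},"squeeze":{"type":"number"}},"required":["motion"]}

```bash
ls; mkdir -p pics; cat > h.py <<'E'
import numpy as np, cv2
from station import ctrl
from scipy.spatial.transform import Rotation as R
def cam(n):
    m=ctrl.camera_model(n); K=np.array(m["intrinsics"],float); Rm=cv2.Rodrigues(np.array(m["rvec"],float))[0]; t=np.array(m["tvec"],float).ravel()
    return K,Rm,t
def ray(c,u,v,z):
    K,Rm,t=c; o=-Rm.T@t; d=Rm.T@np.linalg.inv(K)@np.array([u,v,1.]); return o+d*(z-o[2])/d[2]
def proj(c,p):
    K,Rm,t=c; q=(Rm@np.atleast_2d(p).T).T+t; q=q@K.T; return q[:,:2]/q[:,2:]
def grab(n,f=None):
    c=cam(n); im=cv2.cvtColor(np.asarray(ctrl.camera(n)),cv2.COLOR_RGB2BGR)
    if f: cv2.imwrite("pics/"+f,im)
    return c,im
E
python3 - <<'E'
from h import *
a=grab("scene","s0.png"); b=grab("top","t0.png")
for n,(c,i) in (("s",a),("t",b)): print(n,-c[1].T@c[2],c[0][0,0]); 
print(ctrl.get_obs(), ctrl.pinch_z)
im=np.hstack([a[1],b[1]])
E
```

```text
pics
s [ 1.10890072 -0.57535802  0.91471716] 382.58498108393735
t [0.41559136 0.04345914 1.29494475] 366.53630422678583
{'time_s': 0.1, 'qpos': array([-1.28858790e+00,  3.00394698e-01,  1.52150305e+00, -5.54911137e-05,
        1.32067435e+00, -6.65830367e-02]), 'joint_vel': array([-0.00169435, -0.00162431, -0.00376756, -0.00106715, -0.00050765,
       -0.00088455]), 'tau': array([ 1.71138665e-03, -5.32650125e+01, -3.53283119e+01,  7.10358960e-02,
        2.34954699e-02, -4.19109040e-05]), 'ee_pos': array([ 0.18789929, -0.51667053,  0.20496124]), 'eef_rot': array([-3.14061180e+00, -1.15345575e-05,  3.48805223e-01]), 'force': array([0.17282998, 1.05040072, 0.25932275]), 'moment': array([-0.05291566,  0.04298477, -0.02717106]), 'grip_force': 0.0, 'grip_width': 0.09408987692750834} 0.0188
```

```bash
python3 -c "
import cv2
i=cv2.imread('pics/t0.png');cv2.imwrite('pics/t0b.png',cv2.resize(i,(800,600),interpolation=cv2.INTER_CUBIC))
i=cv2.imread('pics/s0.png');cv2.imwrite('pics/s0b.png',cv2.resize(i,(800,600),interpolation=cv2.INTER_CUBIC))"
```

```text
(no output)
```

View pics/t0b.png

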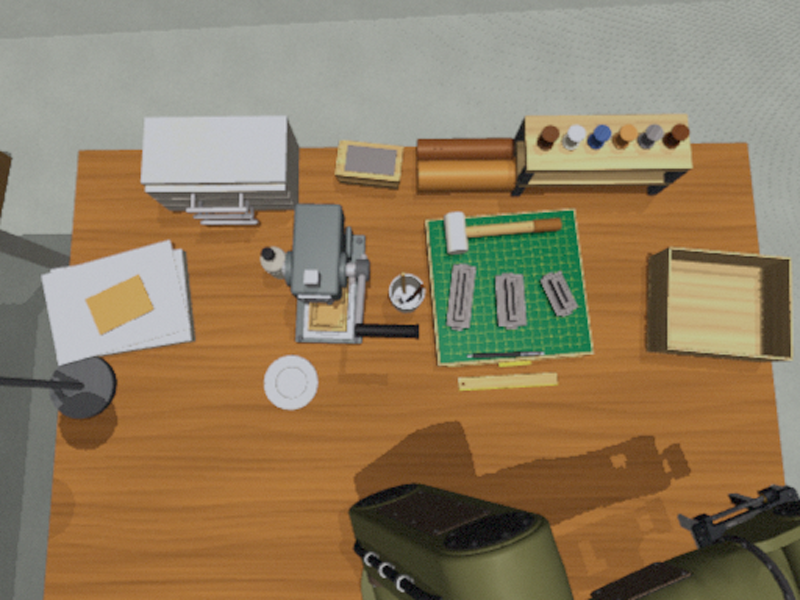

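View pics/s0b.png

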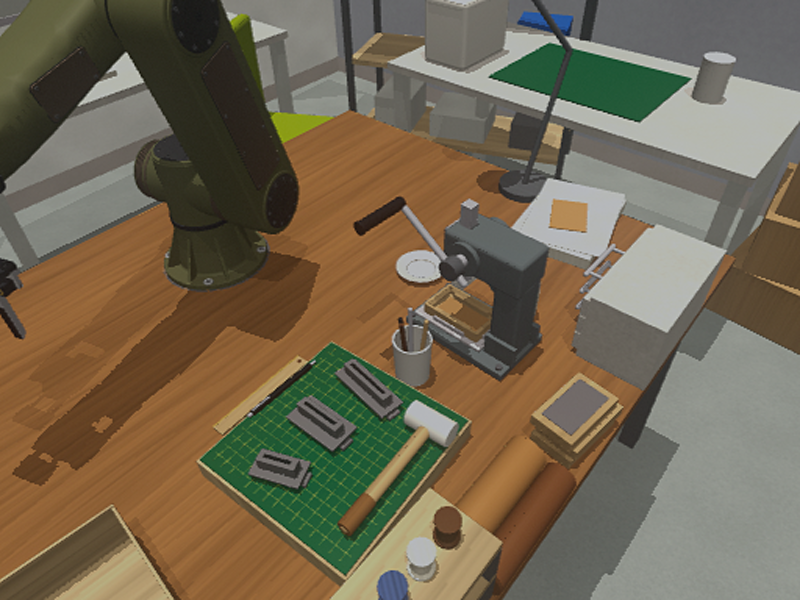

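```bash
python3 - <<'E'
from h import *
c=cam("top"); im=cv2.imread("pics/t0.png"); s=512/800
hsv=cv2.cvtColor(im,cv2.COLOR_BGR2HSV)
m=((hsv[...,1]<60)&(hsv[...,2]>50)).astype(np.uint8)
m[:, :int(432*s)]=0; m[:,int(590*s):]=0; m[:int(255*s)]=0; m[int(345*s):]=0
n,l,st,ce=cv2.connectedComponentsWithStats(m)
for i in range(1,n):
    if st[i,4]>80:
        pts=np.argwhere(l==i)[:,::-1].astype(float)
        w=np.array([ray(c,u,v,0.067)[:2] for u,v in pts])
        r=cv2.minAreaRect(w.astype(np.float32)*1000)
        q=w-w.mean(0); ev=np.linalg.eigh(q.T@q)[1][:,1]
        print(st[i],w.mean(0),r,np.degrees(np.arctan2(ev[1],ev[0])))
for nm,uv,z in [("headTL",(295,205),.265),("headTR",(343,205),.265),("headBR",(340,298),.265),("headBL",(292,298),.265),("baseFL",(297,342),.02),("baseFR",(358,342),.02),("gripL",(357,331),.314),("gripR",(419,331),.314),("pot",(405,292),.1),("bottle",(268,258),.15),("dish",(291,383),.01),("frameFL",(308,331),.05),("frameFR",(349,331),.05),("mat",(438,363),.048),("mat",(592,353),.048),("ramtop",(312,277),.29)]:
    print(nm,ray(c,uv[0]*s,uv[1]*s,z).round(3))
E
```

```text
[286 169  19  43 630] [ 0.60383082 -0.09788096] ((602.693115234375, -97.81809997558594), (51.49052429199219, 146.05398559570312), 82.33350372314453) 172.06912357149977
[346 173  24  30 397] [ 0.60761834 -0.30996512] ((607.6947631835938, -309.780517578125), (98.70187377929688, 51.352569580078125), 22.30990219116211) -157.62833578448937
[317 175  20  36 630] [ 0.59368338 -0.2049468 ] ((592.4541625976562, -205.15481567382812), (63.91539764404297, 119.6407241821289), 89.40362548828125) -178.79707282076188
headTL [0.748 0.229 0.265]
headTR [0.747 0.139 0.265]
headBR [0.572 0.144 0.265]
headBL [0.573 0.231 0.265]
baseFL [0.511 0.263 0.02 ]
baseFR [0.51  0.128 0.02 ]
gripL [0.507 0.11  0.314]
gripR [0.506 0.003 0.314]
pot [0.608 0.023 0.1  ]
bottle [0.674 0.303 0.15 ]
dish [0.421 0.277 0.01 ]
frameFL [0.533 0.235 0.05 ]
frameFR [0.532 0.145 0.05 ]
mat [ 0.46  -0.047  0.048]
mat [ 0.479 -0.381  0.048]
ramtop [0.607 0.192 0.29 ]
```

```bash
cat >> h.py <<'E'
def plan(pos,rpy,n,g,cur=None):
    """print rows of a straight move from the present pose"""
    o=ctrl.get_obs(); p0=o["ee_pos"]; r0=R.from_euler("xyz",o["eef_rot"])
    r1=R.from_euler("xyz",rpy); dv=(r0.inv()*r1).as_rotvec(); p=p0.copy(); r=r0
    rows=[]
    for k in range(1,n+1):
        pt=p0+(np.array(pos)-p0)*k/n; rt=r0*R.from_rotvec(dv*k/n)
        d=r.inv().apply(pt-p).round(3); w=(r.inv()*rt).as_rotvec().round(3)
        p=p+r.apply(d); r=r*R.from_rotvec(w); rows.append(list(map(float,d))+list(map(float,w))+[g])
    for i in range(0,n,5): print(rows[i:i+5])
    print("end",p.round(4),r.as_euler("xyz").round(3))
E
python3 - <<'E'
from h import *
K,Rm,t=cam("wrist"); o=ctrl.get_obs(); r=R.from_euler("xyz",o["eef_rot"]).as_matrix()
print("cam in tool",r.T@(-Rm.T@t-o["ee_pos"]),"axes",(r.T@Rm.T).round(3),K)
plan([.46,-.205,.24],[np.pi,-.6,0],14,0.2)
E
```

```text
cam in tool [ 0.08373128 -0.00187077 -0.17906362] axes [[ 0.001 -0.958 -0.286]
 [ 1.     0.001 -0.   ]
 [ 0.001 -0.286  0.958]] [[296.63326159   0.         259.51883506]
 [  0.         296.63326159 193.01968429]
 [  0.           0.           1.        ]]
[[0.026, -0.014, -0.002, -0.008, 0.042, 0.024, 0.2], [0.025, -0.015, -0.002, -0.007, 0.043, 0.024, 0.2], [0.026, -0.016, -0.001, -0.008, 0.042, 0.024, 0.2], [0.025, -0.016, 0.001, -0.007, 0.043, 0.025, 0.2], [0.024, -0.016, 0.001, -0.008, 0.042, 0.024, 0.2]]
[[0.024, -0.018, 0.002, -0.007, 0.043, 0.024, 0.2], [0.024, -0.018, 0.004, -0.008, 0.042, 0.024, 0.2], [0.022, -0.018, 0.003, -0.007, 0.042, 0.024, 0.2], [0.023, -0.019, 0.005, -0.008, 0.043, 0.024, 0.2], [0.021, -0.02, 0.006, -0.007, 0.042, 0.024, 0.2]]
[[0.021, -0.02, 0.006, -0.008, 0.043, 0.025, 0.2], [0.02, -0.021, 0.007, -0.008, 0.042, 0.024, 0.2], [0.019, -0.021, 0.008, -0.007, 0.043, 0.024, 0.2], [0.019, -0.022, 0.008, -0.008, 0.042, 0.024, 0.2]]
end [ 0.4603 -0.2047  0.2403] [ 3.141 -0.6   -0.   ]
```

jog_arm --pt "0.026 -0.014 -0.002 -0.008 0.042 0.024 0.2" --pt "0.025 -0.015 -0.002 -0.007 0.043 0.024 0.2" --pt "0.026 -0.016 -0.001 -0.008 0.042 0.024 0.2" --pt "0.025 -0.016 0.001 -0.007 0.043 0.025 0.2" --pt "0.024 -0.016 0.001 -0.008 0.042 0.024 0.2" --squeeze 30

```text
time_s: 0.6
ee_pos: [0.2857, -0.4049, 0.2178]
eef_rot: [3.117, -0.215, 0.229]
force: [0.8, -0.5, -0.0]
grip_width: 0.0583
grip_force: 0.0
```

jog_arm --pt "0.024 -0.018 0.002 -0.007 0.043 0.024 0.2" --pt "0.024 -0.018 0.004 -0.008 0.042 0.024 0.2" --pt "0.022 -0.018 0.003 -0.007 0.042 0.024 0.2" --pt "0.023 -0.019 0.005 -0.008 0.043 0.024 0.2" --pt "0.021 -0.02 0.006 -0.007 0.042 0.024 0.2"

```text
time_s: 1.1
ee_pos: [0.3828, -0.2931, 0.2301]
eef_rot: [3.118, -0.431, 0.108]
force: [0.2, -0.6, -0.5]
grip_width: 0.0563
grip_force: 0.0
```

jog_arm --pt "0.021 -0.02 0.006 -0.008 0.043 0.025 0.2" --pt "0.02 -0.021 0.007 -0.008 0.042 0.024 0.2" --pt "0.019 -0.021 0.008 -0.007 0.043 0.024 0.2" --pt "0.019 -0.022 0.008 -0.008 0.042 0.024 0.2" --pt "0 0 0 0 0 0 0.2"

```text
time_s: 1.6
ee_pos: [0.4611, -0.2027, 0.2404]
eef_rot: [3.141, -0.601, 0.002]
force: [-0.4, -0.9, 0.1]
grip_width: 0.0563
grip_force: 0.0
```

```bash
python3 - <<'E'
from h import *
c,im=grab("wrist","w1.png"); o=ctrl.get_obs(); print(o["time_s"],o["ee_pos"],o["eef_rot"],o["qpos"],o["grip_width"])
hsv=cv2.cvtColor(im,cv2.COLOR_BGR2HSV)
m=((hsv[...,1]<60)&(hsv[...,2]>40)).astype(np.uint8)
n,l,st,ce=cv2.connectedComponentsWithStats(m)
print([(st[i].tolist(),ce[i].round(0).tolist()) for i in range(1,n) if st[i,4]>300])
E
```

```text
1.65 [ 0.46053728 -0.2037535   0.24040043] [ 3.14019651e+00 -5.99975448e-01  2.90019838e-03] [-0.68431505 -0.10574341  1.99573788  0.50471837  0.83084185  0.61917681] 0.05620045113565969
[([0, 0, 141, 231, 11500], [51.0, 137.0]), ([169, 33, 32, 67, 1901], [184.0, 67.0]), ([154, 107, 57, 102, 3528], [183.0, 157.0]), ([309, 119, 61, 70, 2308], [339.0, 154.0]), ([240, 121, 47, 86, 3591], [262.0, 163.0]), ([150, 224, 220, 158, 12358], [258.0, 309.0]), ([215, 244, 88, 9, 563], [259.0, 248.0]), ([0, 275, 159, 109, 12640], [71.0, 336.0]), ([361, 275, 151, 109, 11010], [445.0, 334.0])]
```

View pics/w1.png

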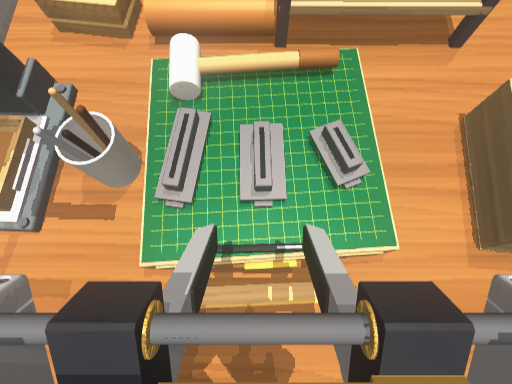

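```bash
python3 - <<'E'
from h import *
c=cam("wrist"); im=cv2.imread("pics/w1.png"); hsv=cv2.cvtColor(im,cv2.COLOR_BGR2HSV)
m=((hsv[...,1]<60)&(hsv[...,2]>40)).astype(np.uint8)
L=[];Rr=[]
for v in range(135,198,3):
    x=np.where(m[v,232:295])[0]+232
    L.append(ray(c,x.min()-.5,v,.067)); Rr.append(ray(c,x.max()+.5,v,.067))
for e in (L,Rr):
    e=np.array(e); f=np.polyfit(e[:,0],e[:,1],1); print(f, np.std(e[:,1]-np.polyval(f,e[:,0])), np.polyval(f,.5935))
for u in (243,248,278,283):
    y=np.where(m[110:215,u])[0]+110; print(u,y.min(),y.max(),ray(c,u,y.min()-.5,.067)[:2],ray(c,u,y.max()+.5,.067)[:2],ray(c,u,y.max()+.5,.062)[:2])
y=np.where(m[110:195,262])[0]+110; print(y.min(),ray(c,262,y.min()-.5,.091))
# dark slot
d=(hsv[...,2]<45).astype(np.uint8); d[:, :245]=0; d[:,280:]=0; d[:115]=0; d[205:]=0
q=np.argwhere(d); print(len(q)); w=np.array([ray(c,u,v,.091)[:2] for v,u in q]); print(w.mean(0),w.min(0),w.max(0))
E
```

```text
[ 0.02326724 -0.18830702] 2.081405913763736e-17 -0.17449791679709734
[ 0.02908192 -0.25208582] 0.00040035221609911287 -0.23482569688126048
243 124 200 [ 0.64870802 -0.17814665] [ 0.53565834 -0.18036987] [ 0.53712215 -0.18007987]
248 124 200 [ 0.64873016 -0.18519384] [ 0.53567709 -0.18683549] [ 0.53714116 -0.18663328]
278 123 199 [ 0.65046548 -0.22750765] [ 0.53713831 -0.22565503] [ 0.53862222 -0.22597988]
283 140 199 [ 0.62374483 -0.23398981] [ 0.53715711 -0.23212885] [ 0.53864127 -0.23254159]
121 [ 0.638897   -0.20471816  0.091     ]
0<stdin>:15: RuntimeWarning: Mean of empty slice.
  ret = ret.dtype.type(ret / rcount)
Traceback (most recent call last):
ValueError: zero-size array to reduction operation minimum which has no identity
```

```bash
python3 - <<'E'
from h import *
plan([.561-.0515,-.2067,.136],[np.pi,-.7,.026],4,0.2)
E
```

```text
[[-0.005, 0.001, 0.028, 0.004, 0.025, -0.005, 0.2], [-0.005, 0.001, 0.029, 0.004, 0.025, -0.004, 0.2], [-0.006, 0.0, 0.028, 0.004, 0.025, -0.005, 0.2], [-0.007, 0.001, 0.028, 0.003, 0.025, -0.004, 0.2]]
end [ 0.5094 -0.2062  0.1359] [ 3.142 -0.7    0.026]
```

jog_arm --pt "-0.005 0.001 0.028 0.004 0.025 -0.005 0.2" --pt "-0.005 0.001 0.029 0.004 0.025 -0.004 0.2" --pt "-0.006 0.0 0.028 0.004 0.025 -0.005 0.2" --pt "-0.007 0.001 0.028 0.003 0.025 -0.004 0.2" --pt "0 0 0 0 0 0 0.2"

```text
time_s: 2.15
ee_pos: [0.5081, -0.2074, 0.1324]
eef_rot: [-3.137, -0.696, 0.02]
force: [0.3, -0.0, 0.1]
grip_width: 0.0561
grip_force: 0.0
```

jog_arm --pt "0 0 0.03 0 0 0 0.2" --pt "0 0 0.03 0 0 0 0.2" --pt "0 0 0 0 0 0 0.2" --pt "0 0 0 0 0 0 0.2"

```text
time_s: 2.55
ee_pos: [0.5478, -0.2069, 0.0912]
eef_rot: [-3.142, -0.7, 0.024]
force: [0.4, -0.3, -0.1]
grip_width: 0.0564
grip_force: 0.0
```

```bash
python3 - <<'E'
from h import *
o=ctrl.get_obs(); print(o["ee_pos"],o["eef_rot"],o["force"])
c,im=grab("wrist","w2.png")
plan([.561,-.2054,.075],[np.pi,-.7,.026],2,0.2)
E
```

```text
[ 0.54775048 -0.20691845  0.09124629] [-3.14158055 -0.70046144  0.02372522] [ 0.36730581 -0.27184637 -0.11751509]
[[-0.0, -0.001, 0.011, 0.001, -0.001, -0.001, 0.2], [-0.001, -0.0, 0.01, 0.001, -0.0, -0.001, 0.2]]
end [ 0.5605 -0.2058  0.0751] [ 3.141 -0.7    0.027]
```

View pics/w2.png

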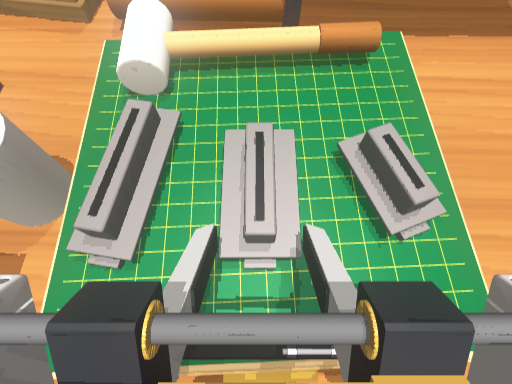

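The middle back's block (column 259, rows 122–240) lies centred between the fingertips (215,230) and (305,230). I'll go in and close.

jog_arm --pt "0 -0.001 0.011 0.001 -0.001 -0.001 0.2" --pt "-0.001 0 0.01 0.001 0 -0.001 0.2" --pt "0 0 0 0 0 0 0.2" --pt "0 0 0 0 0 0 -1" --pt "0 0 0 0 0 0 -1"

```text
time_s: 3.1
ee_pos: [0.5606, -0.2055, 0.0741]
eef_rot: [3.141, -0.7, 0.026]
force: [0.0, 0.3, 0.5]
grip_width: 0.044
grip_force: 0.0
```

jog_arm --pt "0 0 0 0 0 0 -1" --pt "0 0 0 0 0 0 -1" --pt "0 0 0 0 0 0 -1" --pt "0 0 0 0 0 0 -1"

```text
time_s: 3.5
ee_pos: [0.5606, -0.2054, 0.0736]
eef_rot: [3.142, -0.7, 0.026]
force: [-1.2, 0.2, 0.9]
grip_width: 0.0216
grip_force: 30.0
```

```bash
python3 - <<'E'
from h import *
o=ctrl.get_obs(); print(o["ee_pos"],o["eef_rot"],o["force"],o["grip_width"],o["grip_force"])
plan(o["ee_pos"]+[-0.03,0,.16],[np.pi,-.7,.026],5,-1)
E
```

```text
[ 0.56063764 -0.205413    0.07363526] [ 3.14156153 -0.69955381  0.02585289] [-1.17224837  0.21055755  0.86921535] 0.02163479554452999 29.973453283309937
[[0.016, -0.0, -0.028, 0.0, 0.0, -0.0, -1], [0.016, -0.0, -0.029, 0.0, 0.0, -0.0, -1], [0.016, -0.0, -0.028, 0.0, 0.0, -0.0, -1], [0.016, -0.001, -0.028, 0.0, 0.0, -0.0, -1], [0.016, 0.0, -0.029, 0.0, 0.0, -0.0, -1]]
end [ 0.5304 -0.2052  0.2338] [ 3.142 -0.7    0.026]
```

jog_arm --pt "0.016 0 -0.028 0 0 0 -1" --pt "0.016 0 -0.029 0 0 0 -1" --pt "0.016 0 -0.028 0 0 0 -1" --pt "0.016 -0.001 -0.028 0 0 0 -1" --pt "0 0 0 0 0 0 -1" --squeeze 45

```text
time_s: 4.0
ee_pos: [0.5375, -0.2057, 0.2055]
eef_rot: [3.137, -0.704, 0.029]
force: [0.3, -0.3, -1.0]
grip_width: 0.0217
grip_force: 45.0
```

```bash
python3 - <<'E'
from h import *
im=cv2.imread("pics/t0.png")[120:225,165:275]
sc=cv2.imread("pics/s0.png")[125:250,220:360]
a=cv2.resize(im,None,fx=5,fy=5,interpolation=cv2.INTER_CUBIC)
cv2.imwrite("pics/t0c.png",a)
o=ctrl.get_obs(); print(o["ee_pos"],o["eef_rot"],o["force"],o["grip_width"])
plan([.42,-.2,.17],[np.pi,-.7,.0],4,-1)
E
```

```text
[ 0.53746428 -0.20569195  0.20545309] [ 3.13669261 -0.7042095   0.0287817 ] [ 0.27061139 -0.3489682  -0.9883756 ] 0.02166417635532832
[[-0.028, -0.002, -0.012, -0.003, -0.001, 0.005, -1], [-0.028, -0.002, -0.012, -0.004, -0.001, 0.006, -1], [-0.028, -0.002, -0.013, -0.003, -0.001, 0.005, -1], [-0.028, -0.002, -0.012, -0.004, -0.001, 0.006, -1]]
end [ 0.4202 -0.1997  0.1704] [ 3.141 -0.7   -0.   ]
```

View pics/t0c.png

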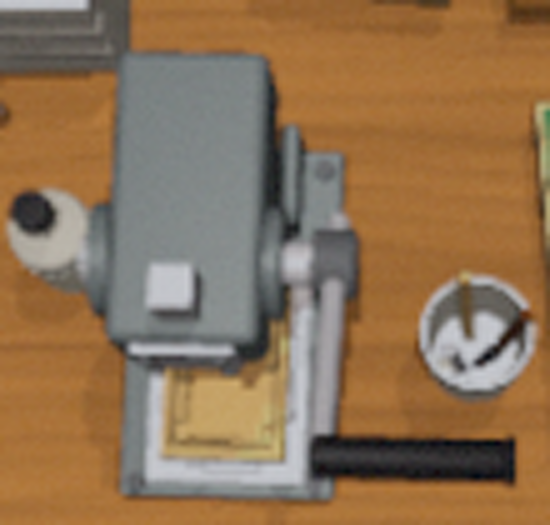

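```bash
python3 - <<'E'
from h import *
c=cam("top")
f=lambda x,y,z: ray(c,165+(x-2)/5,120+(y-2)/5,z)[:2].round(4)
for n,p in dict(baseBR=(345,155,.02),baseFR=(330,497,.02),baseFL=(122,495,.02),frFL=(165,457,.05),frFR=(283,460,.05),frR2=(290,320,.05),hTL=(122,58,.265),hTR=(270,58,.265),hFR=(268,340,.265),hFL=(107,340,.265),gripL=(312,457,.314),gripR=(514,461,.314)).items(): print(n,f(*p))
E
```

```text
baseBR [0.7538 0.1114]
baseFR [0.5092 0.1224]
baseFL [0.5121 0.2671]
frFL [0.5354 0.233 ]
frFR [0.5325 0.1525]
frR2 [0.6292 0.148 ]
hTL [0.7485 0.2283]
hTR [0.7475 0.1419]
hFR [0.5809 0.1424]
hFL [0.5819 0.2342]
gripL [0.5092 0.1138]
gripR [0.5059 0.0054]
```

jog_arm --pt "-0.028 -0.002 -0.012 -0.003 -0.001 0.005 -1" --pt "-0.028 -0.002 -0.012 -0.004 -0.001 0.006 -1" --pt "-0.028 -0.002 -0.013 -0.003 -0.001 0.005 -1" --pt "-0.028 -0.002 -0.012 -0.004 -0.001 0.006 -1" --pt "0 0 0 0 0 0 -1"

```text
time_s: 4.5
ee_pos: [0.4169, -0.1981, 0.1646]
eef_rot: [-3.134, -0.693, -0.006]
force: [0.4, -0.5, -0.9]
grip_width: 0.0217
grip_force: 45.0
```

```bash
python3 - <<'E'
from h import *
o=ctrl.get_obs(); print(o["ee_pos"],o["eef_rot"],o["qpos"])
plan([.37,.195,.14],[np.pi,-.7,-.02],13,-1)
E
```

```text
[ 0.41693506 -0.19805057  0.16459775] [-3.13445187 -0.69292869 -0.00583513] [-0.80049567 -0.10966737  2.23398839  0.82947044  0.67489935  0.19763422]
[[-0.004, -0.03, -0.001, -0.001, 0.001, 0.001, -1], [-0.004, -0.03, -0.001, -0.001, 0.0, 0.001, -1], [-0.004, -0.031, -0.0, -0.002, 0.001, 0.001, -1], [-0.005, -0.03, -0.001, -0.001, 0.0, 0.0, -1], [-0.004, -0.03, -0.001, -0.001, 0.001, 0.001, -1]]
[[-0.004, -0.03, -0.001, -0.001, 0.0, 0.001, -1], [-0.004, -0.03, -0.001, -0.002, 0.001, 0.001, -1], [-0.005, -0.031, -0.001, -0.001, 0.0, 0.001, -1], [-0.004, -0.03, -0.001, -0.001, 0.001, 0.001, -1], [-0.004, -0.03, -0.001, -0.001, 0.0, 0.0, -1]]
[[-0.005, -0.03, -0.001, -0.002, 0.001, 0.001, -1], [-0.004, -0.03, -0.002, -0.001, 0.001, 0.001, -1], [-0.005, -0.03, -0.001, -0.001, 0.0, 0.001, -1]]
end [0.3695 0.1945 0.1399] [-3.141 -0.7   -0.02 ]
```

jog_arm --pt "-0.003 -0.03 -0.001 -0.001 0.001 0.001 -1" --pt "-0.003 -0.03 -0.001 -0.001 0 0.001 -1" --pt "-0.003 -0.03 0 -0.002 0.001 0.001 -1" --pt "-0.003 -0.03 -0.001 -0.001 0 0 -1" --pt "-0.003 -0.03 -0.001 -0.001 0.001 0.001 -1"

```text
time_s: 5.0
ee_pos: [0.4058, -0.0476, 0.1604]
eef_rot: [-3.139, -0.699, -0.009]
force: [0.8, -0.1, -1.3]
grip_width: 0.0218
grip_force: 45.0
```

jog_arm --pt "-0.003 -0.03 0 -0.001 0 0.002 -1" --pt "-0.003 -0.03 0 -0.002 0.001 0.002 -1" --pt "-0.003 -0.03 0 -0.001 0 0.002 -1" --pt "-0.003 -0.03 0 -0.001 0.001 0.002 -1" --pt "-0.003 -0.03 0 -0.001 0 0.001 -1"

```text
time_s: 5.5
ee_pos: [0.3978, 0.0622, 0.1513]
eef_rot: [-3.14, -0.687, -0.017]
force: [0.0, 0.1, -0.9]
grip_width: 0.0219
grip_force: 45.0
```

jog_arm --pt "-0.003 -0.03 0 -0.001 0 0.003 -1" --pt "-0.003 -0.03 0 -0.001 0.001 0.003 -1" --pt "-0.003 -0.03 0 -0.001 0 0.003 -1" --pt "0 0 0 0 0 0 -1"

```text
time_s: 5.9
ee_pos: [0.3929, 0.1404, 0.1459]
eef_rot: [3.137, -0.682, -0.007]
force: [-0.3, -0.1, -1.1]
grip_width: 0.0215
grip_force: 45.0
```

```bash
python3 - <<'E'
from h import *
o=ctrl.get_obs(); print(o["ee_pos"],o["eef_rot"],o["qpos"],o["grip_width"])
c,im=grab("wrist","w3.png")
cv2.imwrite("pics/w3b.png",cv2.resize(im,(800,600),interpolation=cv2.INTER_CUBIC))
E
```

```text
[0.39287211 0.14038163 0.14591108] [ 3.13743423 -0.68192118 -0.00703318] [ 0.4316883  -0.21397827  2.36549453 -0.6781407   0.44756304  2.54866161] 0.02145611430256348
```

View pics/w3b.png

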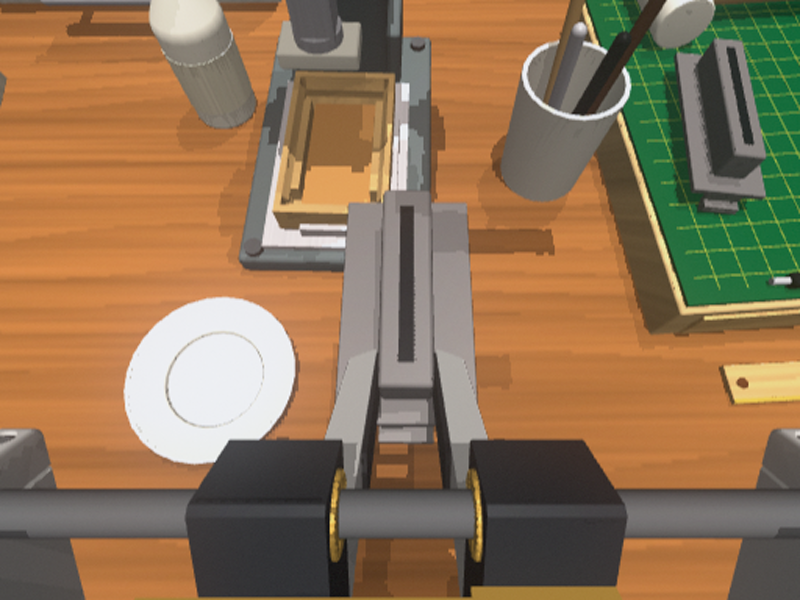

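```bash
python3 - <<'E'
from h import *
c=cam("wrist"); s=512/800; o=ctrl.get_obs(); r=R.from_euler("xyz",o["eef_rot"])
f=lambda u,v,z: ray(c,(u+.5)*s-.5,(v+.5)*s-.5,z)[:2].round(4)
for n,p in dict(fFL=(294,71,.05),fFR=(396,74,.05),fNL=(274,212,.05),frightmid=(391,180,.05),inFL=(307,75,.05),inFR=(385,79,.05),footL=(278,63,.125),footR=(357,66,.125),baseNL=(241,250,.02),baseFR=(431,38,.02)).items(): print(n,f(*p))
rg=R.from_euler("xyz",[np.pi,-.6996,.0259]).inv().apply([.593-.5606,-.2046+.2054,.079-.0736]); print("grasp offset in tool",rg.round(4))
bc=o["ee_pos"]+r.apply(rg); print("back",bc)
zt=bc[2]+.012
for n,p in dict(bFL=(384,192),bFR=(431,192),bNL=(379,385),bNR=(433,385)).items(): print(n,f(*p,zt))
E
```

```text
fFL [0.6759 0.2305]
fFR [0.6704 0.1444]
fNL [0.5358 0.2348]
frightmid [0.5623 0.1493]
inFL [0.671  0.2192]
inFR [0.665  0.1536]
footL [0.5964 0.2178]
footR [0.5927 0.1679]
baseNL [0.5215 0.2672]
baseFR [0.751  0.1103]
grasp offset in tool [0.0283 0.     0.0167]
back [0.42525262 0.13830697 0.1504712 ]
bFL [0.4705 0.1493]
bFR [0.47  0.128]
bNL [0.3826 0.1513]
bNR [0.3821 0.1308]
```

```bash
python3 - <<'E'
from h import *
plan([.475,.192,.10],[np.pi,-.7,-.042],4,-1)
E
```

```text
[[0.009, -0.014, 0.022, -0.004, 0.005, 0.004, -1], [0.008, -0.013, 0.021, -0.005, 0.005, 0.004, -1], [0.008, -0.014, 0.022, -0.004, 0.004, 0.003, -1], [0.008, -0.014, 0.022, -0.004, 0.005, 0.004, -1]]
end [0.475  0.1918 0.0996] [ 3.142 -0.7   -0.042]
```

jog_arm --pt "0.016 0 0.018 0 0 0 -1" --pt "0.008 -0.013 0.021 -0.005 0.005 0.004 -1" --pt "0.008 -0.014 0.022 -0.004 0.004 0.003 -1" --pt "0.004 -0.014 0.022 -0.004 0.005 0.004 -1" --pt "0 0 0 0 0 0 -1"

```text
time_s: 6.45
ee_pos: [0.4816, 0.1595, 0.122]
eef_rot: [-3.12, -0.662, -0.035]
force: [-0.7, 0.4, -1.1]
grip_width: 0.0217
grip_force: 45.0
```

```bash
python3 - <<'E'
from h import *
o=ctrl.get_obs(); print(o["ee_pos"],o["eef_rot"],o["qpos"],o["grip_width"])
plan([.53,.193,.086],[np.pi,-.7,-.042],4,-1)
E
```

```text
[0.48155534 0.1595235  0.12195666] [-3.12024788 -0.66192754 -0.03488064] [ 0.36484971  0.05971191  2.17895694 -0.69456458  0.35001944  2.5548841 ] 0.021726797424987124
[[0.004, -0.008, 0.015, -0.006, 0.01, 0.001, -1], [0.003, -0.009, 0.014, -0.007, 0.009, 0.002, -1], [0.004, -0.009, 0.015, -0.006, 0.01, 0.001, -1], [0.003, -0.008, 0.014, -0.007, 0.009, 0.001, -1]]
end [0.5298 0.1925 0.0858] [ 3.141 -0.7   -0.042]
```

```bash
cat > kin.py <<'E'
from h import *
from scipy.optimize import least_squares
D=[([-1.28858790,.300394698,1.52150305,-5.5e-05,1.32067435,-.0665830367],[.18789929,-.51667053,.20496124],[-3.1406118,0,.348805]),
([-.68431505,-.10574341,1.99573788,.50471837,.83084185,.61917681],[.46053728,-.2037535,.24040043],[3.14019651,-.599975,.00290]),
([-.80049567,-.10966737,2.23398839,.82947044,.67489935,.19763422],[.41693506,-.19805057,.16459775],[-3.13445,-.692929,-.005835]),
([.4316883,-.21397827,2.36549453,-.6781407,.44756304,2.54866161],[.39287211,.14038163,.14591108],[3.13743423,-.68192,-.007033]),
([.36484971,.05971191,2.17895694,-.69456458,.35001944,2.5548841],[.48155534,.1595235,.12195666],[-3.12024788,-.661928,-.03488])]
def fk(q,k):
    h,a1,L1,L2,a3,d6,lat,o4=k
    e=R.from_euler
    A=e("z",q[0]); B=A*e("y",q[1]); C=A*e("y",q[1]+q[2]); W=C*e("z",q[3])*e("y",q[4])*e("z",q[5]+np.pi/2)
    return A.apply([a1,lat,h])+B.apply([0,0,L1])+C.apply([a3,0,L2])+W.apply([0,0,d6]),W
def res(k): return np.concatenate([fk(q,k)[0]-p for q,p,_ in D])
k=least_squares(lambda k:np.r_[res(k),1e-4*(k-k0)],k0:=np.array([.35,.05,.35,.35,0,.25,.03,0]),x_scale=.1).x
def ik(pos,rpy,q0):
    r1=R.from_euler("xyz",rpy)
    def f(q):
        p,W=fk(q,k); return np.r_[(p-pos)*5,(W.inv()*r1).as_rotvec()]
    s=least_squares(f,q0); return s.x,np.abs(s.fun).max()
E
python3 - <<'E'
from kin import *
print(k.round(4),np.abs(res(k)).max())
for q,p,e in D: print((fk(q,k)[1].inv()*R.from_euler("xyz",e)).magnitude())
for ln in (.45,.55,.7,.85):
  for y in (-.042,.03,-.042+np.pi):
    q0=np.array(D[4][0]); 
    if y>1: q0[5]-=3.1
    q,e=ik(np.array([.571,.1914,.075]),[np.pi,-ln,y] if y<1 else [np.pi,ln,y],q0)
    print(ln,round(y,3),q.round(3),round(e,4))
E
```

```text
[0.2212 0.     0.4242 0.4475 0.0409 0.2706 0.0366 0.    ] 9.16501362024924e-08
1.2009551578113887e-05
4.953962093984436e-07
1.978876612132047e-06
1.201175275632846e-06
7.88514512727228e-07
0.45 -0.042 [ 0.335  0.376  1.827 -0.317  0.539  2.187] 0.0
0.45 0.03 [ 0.318  0.369  1.836 -0.253  0.517  2.053] 0.0
0.45 3.1 [ 0.335  0.376  1.827 -0.317  0.539 -0.955] 0.0
0.55 -0.042 [ 0.353  0.358  1.891 -0.509  0.426  2.382] 0.0
0.55 0.03 [ 0.333  0.35   1.903 -0.422  0.39   2.224] 0.0
0.55 3.1 [ 0.353  0.358  1.891 -0.509  0.426 -0.759] 0.0
0.7 -0.042 [ 0.382  0.351  1.979 -1.053  0.31   2.935] 0.0
0.7 0.03 [ 0.355  0.341  1.994 -1.006  0.246  2.816] 0.0
0.7 3.1 [ 0.382  0.351  1.979 -1.053  0.31  -0.207] 0.0
0.85 -0.042 [ 0.41   0.368  2.053 -1.789  0.343  3.683] 0.0
0.85 0.03 [ 0.378  0.357  2.071 -1.95   0.279  3.769] 0.0
0.85 3.1 [ 0.41   0.368  2.053 -1.789  0.343  0.541] 0.0
```

```bash
python3 - <<'E'
from kin import *
q=np.array(ctrl.get_obs()["qpos"])
def chk(*w):
    global q
    for p,ln,y in w:
        q,e=ik(np.array(p),[np.pi,-ln,y],q); print(p,ln,y,q.round(2),round(e,4))
chk(([.44,.08,.122],.7,0),([.44,.06,.025],.7,0),([.44,.06,.025],.55,0),([.44,.06,.12],.55,0),([.47,.19,.12],.55,0),([.52,.19,.086],.55,-.02),([.568,.191,.086],.55,-.02),([.568,.191,.086],.5,-.02))
E
```

```text
[0.44, 0.08, 0.122] 0.7 0 [ 0.16 -0.11  2.36 -0.49  0.22  2.17] 0.0
[0.44, 0.06, 0.025] 0.7 0 [ 0.09  0.18  2.42  0.33 -0.17  1.31] 0.0
[0.44, 0.06, 0.025] 0.55 0 [ 0.08  0.16  2.34 -0.43  0.1   2.07] 0.0
[0.44, 0.06, 0.12] 0.55 0 [ 0.08 -0.09  2.28 -0.1   0.41  1.73] 0.0
[0.47, 0.19, 0.12] 0.55 0 [ 0.43  0.09  2.1  -0.48  0.49  2.37] 0.0
[0.52, 0.19, 0.086] 0.55 -0.02 [ 0.38  0.25  2.01 -0.53  0.42  2.41] 0.0
[0.568, 0.191, 0.086] 0.55 -0.02 [ 0.35  0.33  1.9  -0.46  0.44  2.31] 0.0
[0.568, 0.191, 0.086] 0.5 -0.02 [ 0.34  0.34  1.86 -0.36  0.49  2.21] 0.0
```

```bash
cat >> kin.py <<'E'
def plan2(wps,g):
    """wps: (pos,rpy,n); prints rows, end pose, and the joint extremes from the fitted kinematics"""
    o=ctrl.get_obs(); p=o["ee_pos"].copy(); r=R.from_euler("xyz",o["eef_rot"]); q=np.array(o["qpos"]); rows=[]; Q=[q]
    for pos,rpy,n in wps:
        p0=p.copy(); r0=r; dv=(r0.inv()*R.from_euler("xyz",rpy)).as_rotvec()
        for j in range(1,n+1):
            pt=p0+(np.array(pos)-p0)*j/n; rt=r0*R.from_rotvec(dv*j/n)
            d=r.inv().apply(pt-p).round(3)+0; w=(r.inv()*rt).as_rotvec().round(3)+0
            p=p+r.apply(d); r=r*R.from_rotvec(w); rows.append(list(map(float,d))+list(map(float,w))+[g])
            q,e=ik(p,r.as_euler("xyz"),q); Q.append(q)
    Q=np.array(Q)
    for i in range(0,len(rows),5): print(str(rows[i:i+5]).replace("0.0,","0,"))
    print("end",p.round(4),r.as_euler("xyz").round(3),"\nmin",Q.min(0).round(2),"max",Q.max(0).round(2),"step",np.abs(np.diff(Q,axis=0)).max(0).round(3))
E
python3 - <<'E'
from kin import *
P=np.pi
plan2([([.45,.08,.16],[P,-.66,-.01],3),([.43,-.2,.16],[P,-.7,.0],8),([.545,-.2054,.13],[P,-.7,.026],4)],-1)
E
```

```text
[[0, 0.027, -0.016, -0.002, -0.001, -0.007, -1], [0, 0.026, -0.017, -0.002, 0, -0.006, -1], [0, 0.027, -0.016, -0.002, -0.001, -0.007, -1], [-0.002, 0.035, -0.001, 0.001, 0.005, -0.001, -1], [-0.001, 0.035, -0.002, 0.001, 0.005, -0.001, -1]]
[[-0.002, 0.035, -0.001, 0, 0.005, -0.001, -1], [-0.002, 0.035, -0.002, 0.001, 0.005, -0.001, -1], [-0.002, 0.035, -0.001, 0.001, 0.005, -0.001, -1], [-0.002, 0.035, -0.002, 0.001, 0.005, -0.001, -1], [-0.001, 0.035, -0.001, 0, 0.005, 0, -1]]
[[-0.002, 0.035, -0.002, 0.001, 0.005, -0.001, -1], [0.017, 0.001, 0.024, 0.004, 0, -0.005, -1], [0.017, 0.002, 0.025, 0.004, 0, -0.005, -1], [0.017, 0.001, 0.024, 0.005, 0, -0.005, -1], [0.017, 0.002, 0.024, 0.004, 0, -0.005, -1]]
end [ 0.5447 -0.2052  0.13  ] [-3.141 -0.7    0.026] 
min [-0.78 -0.22  2.   -0.69  0.35  0.18] max [0.36 0.21 2.33 0.89 0.64 2.55] step [0.128 0.076 0.06  0.221 0.056 0.307]
```

jog_arm --pt "0 0.02 -0.012 -0.002 -0.001 -0.005 -1" --pt "0 0.02 -0.012 -0.002 0 -0.005 -1" --pt "0 0.02 -0.012 -0.002 0 -0.005 -1" --pt "0 0.02 -0.012 0 0 -0.005 -1" --pt "-0.002 0.022 -0.001 0.001 0.003 -0.001 -1"

```text
time_s: 6.95
ee_pos: [0.4467, 0.0572, 0.1612]
eef_rot: [-3.141, -0.669, -0.007]
force: [0.7, 0.2, -2.1]
grip_width: 0.0219
grip_force: 45.0
```

jog_arm --pt "-0.002 0.022 -0.001 0.001 0.003 0 -1" --pt "-0.002 0.022 -0.001 0.001 0.003 0 -1" --pt "-0.002 0.022 -0.001 0.001 0.003 0 -1" --pt "-0.002 0.022 -0.001 0.001 0.003 0 -1" --pt "-0.002 0.022 -0.001 0.001 0.003 0 -1"

```text
time_s: 7.45
ee_pos: [0.4354, -0.0531, 0.158]
eef_rot: [-3.137, -0.683, -0.008]
force: [-0.0, -0.4, -1.1]
grip_width: 0.0217
grip_force: 45.0
```

jog_arm --pt "-0.002 0.022 -0.001 0.001 0.003 0 -1" --pt "-0.002 0.022 -0.001 0 0.003 0 -1" --pt "-0.002 0.022 -0.001 0 0.003 0 -1" --pt "-0.002 0.022 -0.001 0 0.003 0 -1" --pt "0 0 0 0 0 0 -1"

```text
time_s: 7.95
ee_pos: [0.4265, -0.1421, 0.1557]
eef_rot: [-3.137, -0.694, -0.01]
force: [0.1, 0.7, -0.9]
grip_width: 0.0217
grip_force: 45.0
```

```bash
python3 - <<'E'
from kin import *
P=np.pi; o=ctrl.get_obs(); print(o["ee_pos"],o["eef_rot"],o["qpos"],o["grip_width"])
plan2([([.45,-.2054,.16],[P,-.7,.026],3),([.548,-.2054,.12],[P,-.7,.026],5)],-1)
E
```

```text
[ 0.42651837 -0.14214269  0.15567393] [-3.13673364 -0.6940199  -0.00991426] [-0.63637305 -0.15666478  2.29910404  0.80048665  0.55623124  0.34318343] 0.021709554762037658
[[0.007, 0.021, 0.004, 0.006, 0.002, -0.009, -1], [0.007, 0.021, 0.004, 0.006, 0.002, -0.009, -1], [0.007, 0.021, 0.003, 0.006, 0.002, -0.01, -1], [0.01, 0.001, 0.019, 0, 0, 0, -1], [0.01, 0, 0.019, 0, 0, 0, -1]]
[[0.009, 0.001, 0.018, 0, 0, 0, -1], [0.01, 0, 0.019, 0, 0, 0, -1], [0.01, 0.001, 0.019, 0, 0, 0, -1]]
end [ 0.548  -0.2055  0.1202] [ 3.141 -0.7    0.027] 
min [-0.76 -0.16  2.    0.8   0.49  0.17] max [-0.6   0.23  2.3   0.92  0.64  0.34] step [0.045 0.054 0.046 0.028 0.038 0.069]
```

jog_arm --pt "0.007 0.021 0.004 0.006 0.002 -0.009 -1" --pt "0.007 0.021 0.004 0.006 0.002 -0.009 -1" --pt "0.007 0.021 0.003 0.006 0.002 -0.01 -1" --pt "0.01 0.001 0.019 0 0 0 -1" --pt "0.01 0 0.019 0 0 0 -1"

```text
time_s: 8.45
ee_pos: [0.491, -0.2029, 0.1443]
eef_rot: [3.141, -0.7, 0.029]
force: [-0.5, 0.9, -0.5]
grip_width: 0.0215
grip_force: 45.0
```

jog_arm --pt "0.009 0.001 0.018 0 0 0 -1" --pt "0.01 0 0.019 0 0 0 -1" --pt "0.01 0.001 0.019 0 0 0 -1" --pt "0 0 0 0 0 0 -1" --pt "0 0 0 0 0 0 -1"

```text
time_s: 8.95
ee_pos: [0.5485, -0.2019, 0.1199]
eef_rot: [3.141, -0.698, 0.032]
force: [-0.1, -0.3, -1.0]
grip_width: 0.0214
grip_force: 45.0
```

```bash
python3 - <<'E'
from kin import *
P=np.pi; o=ctrl.get_obs(); print(o["ee_pos"],o["eef_rot"],o["grip_width"])
plan2([([.5606,-.2054,.0745],[P,-.7,.026],3)],-1)
E
```

```text
[ 0.54849375 -0.20187267  0.11992989] [ 3.14081076 -0.69849336  0.03232524] 0.021393669331927417
[[-0.007, 0.001, 0.014, -0.001, 0.001, 0.002, -1], [-0.006, 0.002, 0.014, -0.001, 0, 0.001, -1], [-0.007, 0.001, 0.014, -0.001, 0.001, 0.002, -1]]
end [ 0.5603 -0.2055  0.0749] [-3.141 -0.7    0.026] 
min [-0.59  0.23  1.99  0.92  0.43  0.02] max [-0.58  0.34  2.    1.1   0.49  0.21] step [0.003 0.037 0.005 0.067 0.024 0.069]
```

Set it down and let go.

jog_arm --pt "-0.007 0.001 0.014 -0.001 0.001 0.002 -1" --pt "-0.006 0.002 0.014 -0.001 0 0.001 -1" --pt "-0.007 0.001 0.014 -0.001 0.001 0.002 -1" --pt "0 0 0 0 0 0 -1" --pt "0 0 0 0 0 0 -1"

```text
time_s: 9.45
ee_pos: [0.5604, -0.2061, 0.0758]
eef_rot: [3.141, -0.701, 0.027]
force: [-0.1, 0.1, -0.8]
grip_width: 0.0218
grip_force: 45.0
```

jog_arm --pt "0 0 0 0 0 0 0.1" --pt "0 0 0 0 0 0 0.1" --pt "0 0 0 0 0 0 0.1" --pt "0 0 -0.03 0 0 0 0.1" --pt "0 0 -0.03 0 0 0 0.1"

```text
time_s: 9.95
ee_pos: [0.5214, -0.2067, 0.121]
eef_rot: [3.141, -0.7, 0.028]
force: [0.4, -0.4, 0.9]
grip_width: 0.0514
grip_force: 0.0
```

```bash
python3 - <<'E'
from kin import *
P=np.pi; o=ctrl.get_obs(); print(o["ee_pos"],o["eef_rot"],o["force"],o["grip_width"])
c,im=grab("wrist","w4.png"); hsv=cv2.cvtColor(im,cv2.COLOR_BGR2HSV)
m=((hsv[...,1]<60)&(hsv[...,2]>40)).astype(np.uint8)
a=proj(c,[[.645,-.195,.067],[.60,-.195,.067]]); print(a)
L=[];Rr=[]
for x in np.arange(.59,.635,.004):
    u0,v0=proj(c,[x,-.2046,.067])[0].round().astype(int)
    row=m[v0]; l=u0
    xs=np.where(row[u0-60:u0+60]==0)[0]+u0-60
    # run of grey/dark around centre bounded by green
    g=(hsv[v0,:,1]>120); lft=max(i for i in range(u0) if g[i]); rgt=min(i for i in range(u0,512) if g[i])
    L.append(ray(c,lft+.5,v0,.067)); Rr.append(ray(c,rgt-.5,v0,.067))
for e in (L,Rr):
    e=np.array(e); f=np.polyfit(e[:,0],e[:,1],1); print(f,np.polyval(f,.593),np.std(e[:,1]-np.polyval(f,e[:,0])))
for y in (-.185,-.224):
    u=int(proj(c,[.64,y,.067])[0][0].round()); v=[i for i in range(60,200) if hsv[i,u,1]<60][0]; print(ray(c,u,v-.5,.067))
cv2.imwrite("pics/w4b.png",im)
E
```

```text
[ 0.52143747 -0.20674494  0.12102442] [ 3.14132741 -0.6995851   0.02755661] [ 0.35522796 -0.39712775  0.89195417] 0.05140670251873507
[[253.16541188 128.89177711]
 [251.40669901 168.99028962]]
[ 0.0211021  -0.18566442] -0.17315087831306214 0.00025449208063411054
[ 0.02603469 -0.24958914] -0.2341505704592543 0.00027494733091671026
[ 0.64999806 -0.18464797  0.067     ]
[ 0.64987032 -0.22362173  0.067     ]
```

View pics/w4.png

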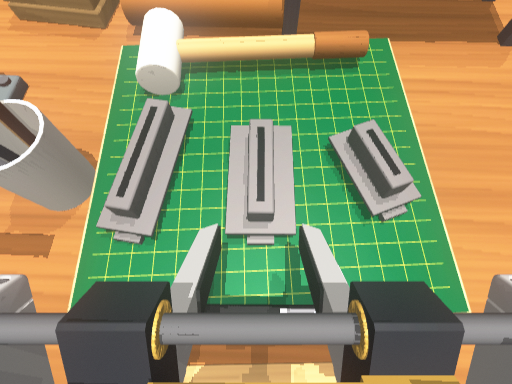

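```bash
python3 - <<'E'
from kin import *
P=np.pi
plan2([([.5585-.055*np.sin(.55),-.2065,.0735+.055*np.cos(.55)],[P,-.55,.026],2),([.5585,-.2052,.0735],[P,-.55,.026],3)],.1)
E
```

```text
[[0.002, 0, 0.005, 0.001, -0.076, 0.001, 0.1], [0.003, -0.001, 0.004, 0.001, -0.077, 0.001, 0.1], [0, 0, 0.018, 0, 0, 0, 0.1], [0, 0, 0.019, 0, 0, 0, 0.1], [0, 0, 0.018, 0, 0, 0, 0.1]]
end [ 0.5588 -0.2054  0.0737] [-3.141 -0.55   0.026] 
min [-0.64  0.18  1.91  0.57  0.49  0.15] max [-0.54  0.35  2.05  0.94  0.59  0.55] step [0.031 0.045 0.056 0.2   0.047 0.211]
```

jog_arm --pt "0.002 0 0.005 0.001 -0.06 0.001 0.1" --pt "0.002 -0.001 0.003 0.001 -0.06 0.001 0.1" --pt "0.001 0 0.001 0 -0.033 0 0.1" --pt "0 0 0 0 0 0 0.1"

```text
time_s: 10.4
ee_pos: [0.5325, -0.2058, 0.1176]
eef_rot: [-3.14, -0.549, 0.027]
force: [0.0, 0.0, -0.0]
grip_width: 0.0519
grip_force: 0.0
```

```bash
python3 - <<'E'
from kin import *
P=np.pi; o=ctrl.get_obs(); print(o["ee_pos"],o["eef_rot"])
plan2([([.5585,-.2052,.0735],[P,-.55,.026],4)],.1)
E
```

```text
[ 0.53245646 -0.20578837  0.1175525 ] [-3.14040044 -0.54861415  0.0267305 ]
[[0, 0, 0.013, 0, 0, 0, 0.1], [0, 0, 0.013, -0.001, 0.001, 0, 0.1], [-0.001, 0, 0.012, 0, 0, 0, 0.1], [0, 0, 0.013, -0.001, 0, 0.001, 0.1]]
end [ 0.5582 -0.2051  0.0735] [ 3.141 -0.55   0.026] 
min [-0.57  0.23  1.91  0.57  0.49  0.49] max [-0.54  0.35  1.94  0.64  0.58  0.55] step [0.009 0.031 0.01  0.018 0.024 0.017]
```

jog_arm --pt "0 0 0.013 0 0 0 0.1" --pt "0 0 0.013 -0.001 0.001 0 0.1" --pt "0 0 0.012 0 0 0 0.1" --pt "0 0 0.013 -0.001 0 0.001 0.1" --pt "0 0 0 0 0 0 0.1"

```text
time_s: 10.9
ee_pos: [0.5582, -0.2048, 0.0721]
eef_rot: [-3.14, -0.548, 0.024]
force: [-0.2, -1.6, -0.1]
grip_width: 0.0517
grip_force: 0.0
```

jog_arm --pt "0 0 0 0 0 0 0.1" --pt "0 0 0 0 0 0 -1" --pt "0 0 0 0 0 0 -1" --pt "0 0 0 0 0 0 -1" --pt "0 0 0 0 0 0 -1"

```text
time_s: 11.4
ee_pos: [0.5583, -0.2052, 0.0737]
eef_rot: [-3.141, -0.549, 0.024]
force: [-0.4, 0.3, 0.8]
grip_width: 0.0233
grip_force: 0.4
```

jog_arm --pt "0 0 0 0 0 0 -1" --pt "0 0 0 0 0 0 -1"

```text
time_s: 11.6
ee_pos: [0.5584, -0.2051, 0.0736]
eef_rot: [-3.141, -0.549, 0.024]
force: [-1.1, 0.2, 1.5]
grip_width: 0.0216
grip_force: 44.9
```

```bash
python3 - <<'E'
from kin import *
P=np.pi; o=ctrl.get_obs(); print(o["ee_pos"],o["eef_rot"],o["force"],o["grip_width"],o["grip_force"])
plan2([([.545,-.205,.14],[P,-.55,.026],3),([.44,-.19,.16],[P,-.55,.0],4),([.43,.12,.155],[P,-.55,.0],14)],-1)
E
```

```text
[ 0.55835625 -0.20512008  0.0736061 ] [-3.14101317 -0.54925571  0.02441001] [-1.13478831  0.23475735  1.54889882] 0.02162531806042403 44.93279457092285
[[0.008, 0, -0.021, 0, 0, 0, -1], [0.008, 0, -0.021, 0, 0, -0.001, -1], [0.007, 0, -0.022, 0, 0.001, 0, -1], [-0.02, -0.005, -0.018, -0.003, 0, 0.005, -1], [-0.019, -0.004, -0.018, -0.004, 0, 0.006, -1]]
[[-0.02, -0.004, -0.018, -0.003, 0, 0.005, -1], [-0.02, -0.004, -0.017, -0.003, 0, 0.006, -1], [-0.001, -0.022, 0, 0, 0, 0, -1], [-0.001, -0.022, 0, 0, 0, 0, -1], [0, -0.022, 0, 0, 0, 0, -1]]
[[-0.001, -0.023, 0, 0, 0, 0, -1], [-0.001, -0.022, 0, 0, 0, 0, -1], [-0.001, -0.022, -0.001, 0, 0, 0, -1], [0, -0.022, 0, 0, 0, 0, -1], [-0.001, -0.022, 0, 0, 0, 0, -1]]
[[-0.001, -0.022, 0, 0, 0, 0, -1], [-0.001, -0.023, 0, 0, 0, 0, -1], [0, -0.022, 0, 0, 0, 0, -1], [-0.001, -0.022, 0, 0, 0, 0, -1], [-0.001, -0.022, 0, 0, 0, 0, -1]]
[[-0.001, -0.022, 0, 0, 0, 0, -1]]
end [0.4299 0.1198 0.1546] [-3.141 -0.55  -0.   ] 
min [-0.67 -0.2   1.9  -0.28  0.49  0.5 ] max [0.28 0.35 2.27 0.64 0.69 2.05] step [0.079 0.065 0.062 0.082 0.045 0.138]
```

jog_arm --pt "0.008 0 -0.021 0 0 0 -1" --pt "0.008 0 -0.021 0 0 -0.001 -1" --pt "0.007 0 -0.022 0 0.001 0 -1" --pt "-0.02 -0.005 -0.018 -0.003 0 0.005 -1" --pt "-0.019 -0.004 -0.018 -0.004 0 0.006 -1"

```text
time_s: 12.1
ee_pos: [0.4915, -0.1973, 0.1506]
eef_rot: [3.141, -0.55, 0.013]
force: [-0.4, -0.0, -1.3]
grip_width: 0.022
grip_force: 44.9
```

jog_arm --pt "-0.02 -0.004 -0.018 -0.003 0 0.005 -1" --pt "-0.02 -0.004 -0.017 -0.003 0 0.006 -1" --pt "-0.001 -0.022 0 0 0 0 -1" --pt "-0.001 -0.022 0 0 0 0 -1" --pt "0 -0.022 0 0 0 0 -1"

```text
time_s: 12.6
ee_pos: [0.4377, -0.1235, 0.1582]
eef_rot: [-3.141, -0.55, -0.001]
force: [0.4, -0.1, -0.6]
grip_width: 0.0215
grip_force: 44.9
```

jog_arm --pt "-0.001 -0.022 0 0 0 0 -1" --pt "-0.001 -0.022 0 0 0 0 -1" --pt "-0.001 -0.022 0 0 0 0 -1" --pt "0 -0.022 0 0 0 0 -1" --pt "-0.001 -0.022 0 0 0 0 -1"

```text
time_s: 13.1
ee_pos: [0.4345, -0.0133, 0.1562]
eef_rot: [-3.141, -0.55, -0.0]
force: [-0.7, -0.8, -1.9]
grip_width: 0.0216
grip_force: 44.9
```

jog_arm --pt "-0.001 -0.022 0 0 0 0 -1" --pt "-0.001 -0.022 0 0 0 0 -1" --pt "-0.001 -0.022 0 0 0 0 -1" --pt "0 -0.022 0 0 0 0 -1" --pt "-0.001 -0.022 0 0 0 0 -1"

```text
time_s: 13.6
ee_pos: [0.4311, 0.0968, 0.1542]
eef_rot: [-3.141, -0.55, -0.0]
force: [0.1, -0.5, -0.9]
grip_width: 0.0218
grip_force: 44.9
```

```bash
python3 - <<'E'
from kin import *
P=np.pi; o=ctrl.get_obs(); print(o["ee_pos"],o["eef_rot"],o["qpos"],o["grip_width"])
plan2([([.47,.17,.10],[P,-.55,-.03],4),([.51,.1925,.089],[P,-.55,-.03],3)],-1)
E
```

```text
[0.4310715  0.09678229 0.15424203] [-3.14098323e+00 -5.50287272e-01 -2.68465161e-04] [ 0.20199469 -0.15820381  2.24176501 -0.20945467  0.5263216   1.92560529] 0.021779394658441413
[[0.001, -0.018, 0.017, -0.004, 0, 0.006, -1], [0.001, -0.019, 0.016, -0.004, 0, 0.007, -1], [0.001, -0.018, 0.017, -0.004, 0, 0.006, -1], [0.001, -0.019, 0.016, -0.004, 0, 0.006, -1], [0.009, -0.008, 0.01, 0, 0, 0, -1]]
[[0.01, -0.008, 0.01, 0, 0, 0, -1], [0.009, -0.007, 0.01, 0, 0, 0, -1]]
end [0.51   0.1922 0.0892] [ 3.142 -0.55  -0.03 ] 
min [ 0.2  -0.16  2.03 -0.55  0.43  1.93] max [ 0.4   0.23  2.24 -0.21  0.53  2.45] step [0.053 0.068 0.038 0.083 0.034 0.13 ]
```

jog_arm --pt "0.001 -0.018 0.017 -0.004 0 0.006 -1" --pt "0.001 -0.019 0.016 -0.004 0 0.007 -1" --pt "0.001 -0.018 0.017 -0.004 0 0.006 -1" --pt "0.001 -0.019 0.016 -0.004 0 0.006 -1" --pt "0.009 -0.008 0.01 0 0 0 -1"

```text
time_s: 14.1
ee_pos: [0.4826, 0.1782, 0.0945]
eef_rot: [3.14, -0.548, -0.028]
force: [0.1, -0.3, -0.5]
grip_width: 0.0215
grip_force: 44.9
```

jog_arm --pt "0.01 -0.008 0.01 0 0 0 -1" --pt "0.009 -0.007 0.01 0 0 0 -1" --pt "0 0 0 0 0 0 -1" --pt "0 0 0 0 0 0 -1"

```text
time_s: 14.5
ee_pos: [0.5096, 0.191, 0.0887]
eef_rot: [3.141, -0.549, -0.029]
force: [0.6, 0.5, -0.5]
grip_width: 0.0214
grip_force: 44.9
```

```bash
python3 - <<'E'
from kin import *
P=np.pi; o=ctrl.get_obs(); print(o["ee_pos"],o["eef_rot"],o["qpos"],o["grip_width"],o["force"])
c,im=grab("wrist","w5.png"); cv2.imwrite("pics/w5b.png",cv2.resize(im,(800,600),interpolation=cv2.INTER_CUBIC))
psi=o["eef_rot"][2]
plan2([([.6035-.035,.190+.0015,.086],[P,-.55,-.035],3)],-1)
E
```

```text
[0.50963726 0.19096965 0.08872477] [ 3.14090507 -0.54903806 -0.02936901] [ 0.39951303  0.2258367   2.03073879 -0.54401262  0.4340096   2.44469547] 0.021396838086701512 [ 0.64957456  0.4693349  -0.46414724]
[[0.016, -0.001, 0.011, -0.001, 0, 0.002, -1], [0.016, -0.001, 0.011, -0.001, 0, 0.001, -1], [0.017, 0, 0.011, 0, 0.001, 0.002, -1]]
end [0.5687 0.191  0.0864] [-3.141 -0.55  -0.035] 
min [ 0.35  0.23  1.89 -0.54  0.43  2.34] max [ 0.4   0.33  2.03 -0.48  0.44  2.44] step [0.017 0.036 0.047 0.025 0.004 0.037]
```

View pics/w5b.png

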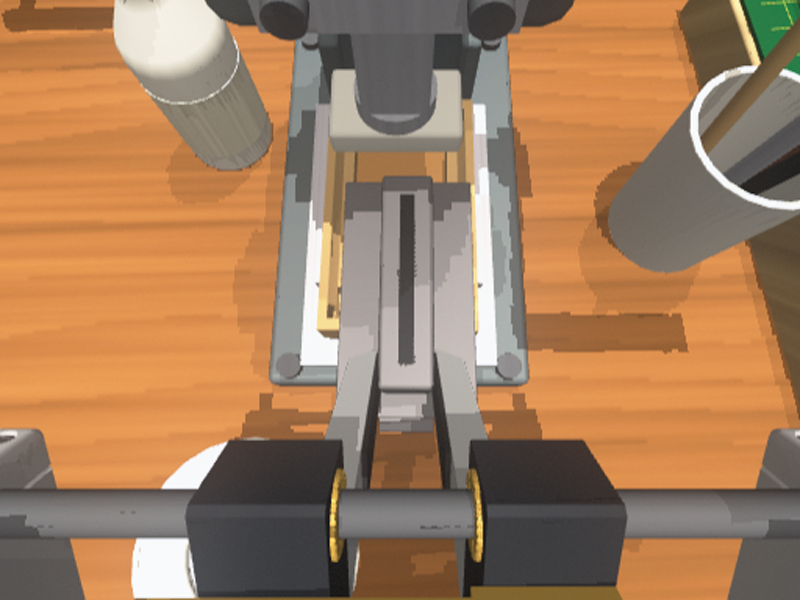

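```bash
python3 - <<'E'
from h import *
c=cam("wrist"); s=512/800
f=lambda u,v,z: ray(c,(u+.5)*s-.5,(v+.5)*s-.5,z)[:2].round(4)
for n,p in dict(fNL=(318,335,.05),fNR=(479,332,.05),fL2=(330,155,.05),fR2=(473,160,.05),footNL=(328,150,.125),footNR=(463,150,.125),baseNL=(270,383,.02),baseNR=(527,383,.02),blockFL=(383,178,.106),blockFR=(432,178,.106),plFL=(347,184,.082),plFR=(470,184,.082),blNL=(379,388,.106),blNR=(433,388,.106)).items(): print(n,f(*p))
E
```

```text
fNL [0.5329 0.2374]
fNR [0.5321 0.1544]
fL2 [0.6376 0.2326]
fR2 [0.632  0.1508]
footNL [0.5918 0.2209]
footNR [0.5902 0.1681]
baseNL [0.512  0.2696]
baseNR [0.5077 0.1243]
blockFL [0.5898 0.2003]
blockFR [0.5892 0.1792]
plFL [0.6009 0.2188]
plFR [0.5991 0.159 ]
blNL [0.5007 0.2033]
blNR [0.5001 0.1827]
```

jog_arm --pt "0.016 -0.002 0.011 -0.001 0 0.004 -1" --pt "0.016 -0.002 0.011 -0.001 0 0.004 -1" --pt "0.017 -0.001 0.011 0 0.001 0.002 -1" --pt "0 0 0 0 0 0 -1" --pt "0 0 0 0 0 0 -1"

```text
time_s: 15.05
ee_pos: [0.5686, 0.1939, 0.0865]
eef_rot: [-3.138, -0.55, -0.042]
force: [0.1, -0.4, -1.1]
grip_width: 0.0218
grip_force: 44.9
```

```bash
python3 - <<'E'
from kin import *
P=np.pi; o=ctrl.get_obs(); print(o["ee_pos"],o["eef_rot"],o["force"],o["qpos"])
plan2([([.5685,.1935,.074],[P,-.55,-.04],3)],-1)
E
```

```text
[0.56859088 0.19388217 0.08648824] [-3.13779919 -0.55048874 -0.04168781] [ 0.11395991 -0.40991223 -1.12950827] [ 0.35778264  0.33479814  1.89000518 -0.4818812   0.44610091  2.35676337]
[[-0.002, 0, 0.004, -0.001, 0, 0, -1], [-0.002, 0, 0.003, -0.001, 0, -0.001, -1], [-0.003, 0, 0.004, -0.001, 0, 0, -1]]
end [0.5684 0.1939 0.0735] [-3.141 -0.55  -0.041] 
min [ 0.36  0.33  1.89 -0.52  0.42  2.36] max [ 0.36  0.36  1.9  -0.48  0.45  2.4 ] step [0.001 0.009 0.003 0.015 0.009 0.017]
```

jog_arm --pt "-0.002 0 0.004 -0.001 0 0 -1" --pt "-0.002 0 0.003 -0.001 0 -0.001 -1" --pt "-0.002 0 0.003 -0.001 0 0 -1" --pt "0 0 0 0 0 0 -1"

```text
time_s: 15.45
ee_pos: [0.569, 0.1943, 0.0743]
eef_rot: [3.142, -0.55, -0.04]
force: [-0.5, -0.1, -0.8]
grip_width: 0.0214
grip_force: 44.9
```

jog_arm --pt "-0.001 0 0.0015 0 0 0 -1" --pt "-0.001 0 0.0015 0 0 0 -1" --pt "0 0 0 0 0 0 -1"

```text
time_s: 15.75
ee_pos: [0.5693, 0.1943, 0.0712]
eef_rot: [-3.141, -0.551, -0.04]
force: [-1.9, 0.9, 0.6]
grip_width: 0.0215
grip_force: 44.9
```

```bash
python3 - <<'E'
from kin import *
o=ctrl.get_obs(); print(o["ee_pos"],o["eef_rot"],o["force"],o["moment"])
E
```

```text
[0.56931665 0.19431827 0.07121416] [-3.14125828 -0.55097546 -0.04001619] [-1.94214491  0.92852748  0.55911258] [0.04614679 0.31437559 0.02407836]
```

jog_arm --pt "-0.0015 0 -0.001 0 0 0 -1" --pt "-0.0005 0 0.001 0 0 0 -1" --pt "0 0 0 0 0 0 -1"

```text
time_s: 16.05
ee_pos: [0.5679, 0.1945, 0.0705]
eef_rot: [-3.141, -0.552, -0.04]
force: [0.9, 0.2, 0.6]
grip_width: 0.0218
grip_force: 44.9
```

```bash
python3 - <<'E'
from kin import *
o=ctrl.get_obs(); print(o["ee_pos"],o["eef_rot"],o["force"],o["moment"])
c,im=grab("wrist","w6.png"); cv2.imwrite("pics/w6b.png",cv2.resize(im,(800,600),interpolation=cv2.INTER_CUBIC))
E
```

```text
[0.5678871 0.1944666 0.0705261] [-3.14083743 -0.55166189 -0.04024037] [0.87442751 0.17846117 0.6153983 ] [0.0448769  0.06890112 0.01134012]
```

View pics/w6b.png

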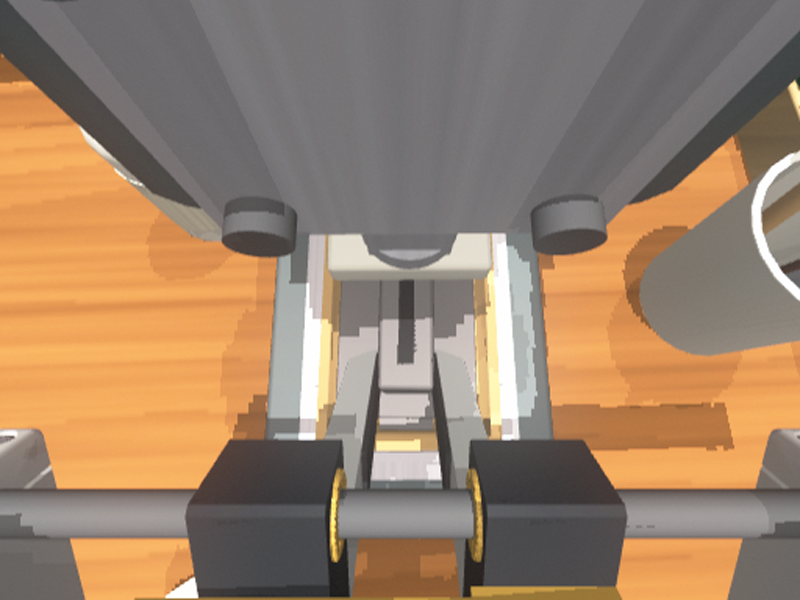

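The back sits centred across the frame (plate columns 340–475, frame rims about 318–500), with its near tab at the front ledge (405,410). I'll let go and back out.

jog_arm --pt "0 0 0 0 0 0 -0.35" --pt "0 0 0 0 0 0 -0.1" --pt "0 0 0 0 0 0 0" --pt "0 0 0 0 0 0 0" --pt "0 0 -0.01 0 0 0 0"

```text
time_s: 16.6
ee_pos: [0.562, 0.1943, 0.0781]
eef_rot: [3.141, -0.549, -0.04]
force: [-0.1, 0.1, 0.2]
grip_width: 0.0465
grip_force: 0.0
```

jog_arm --pt "0 0 -0.02 0 0 0 0" --pt "0 0 -0.03 0 0 0 0" --pt "-0.005 0 -0.03 0 0 0 0" --pt "-0.015 0 -0.03 0 0 0 0" --pt "-0.015 0 -0.02 0 0 0 0"

```text
time_s: 17.1
ee_pos: [0.4635, 0.1985, 0.1732]
eef_rot: [-3.14, -0.553, -0.041]
force: [-0.1, -0.1, 0.7]
grip_width: 0.0472
grip_force: 0.0
```

jog_arm --pt "-0.02 0.005 -0.01 0 0 0 0" --pt "-0.02 0.01 -0.01 0 0 0 0" --pt "0 0 0 0 0 0 0"

```text
time_s: 17.4
ee_pos: [0.4175, 0.1848, 0.1676]
eef_rot: [-3.141, -0.551, -0.04]
force: [0.9, 0.2, -0.1]
grip_width: 0.0472
grip_force: 0.0
```

```bash
python3 - <<'E'
from kin import *
o=ctrl.get_obs(); print(o["ee_pos"],o["eef_rot"],o["force"],o["qpos"])
c,im=grab("wrist","w7.png"); c2,i2=grab("scene","s7.png"); 
a=cv2.resize(im[:,90:430],None,fx=1.17,fy=1.17,interpolation=cv2.INTER_CUBIC)
b=cv2.resize(i2[125:250,225:355],None,fx=3.6,fy=3.6,interpolation=cv2.INTER_CUBIC)[:449,:400]
h=min(a.shape[0],b.shape[0]); o=np.hstack([a[:h,:400],b[:h]]); print(o.shape); cv2.imwrite("pics/c7.png",o)
E
```

```text
[0.41746795 0.18477535 0.16757005] [-3.14085992 -0.55110945 -0.03956984] [ 0.89062655  0.23732333 -0.07451272] [ 0.49414196 -0.10304527  2.15937912 -0.45520979  0.64910714  2.40889794]
(449, 798, 3)
```

View pics/c7.png

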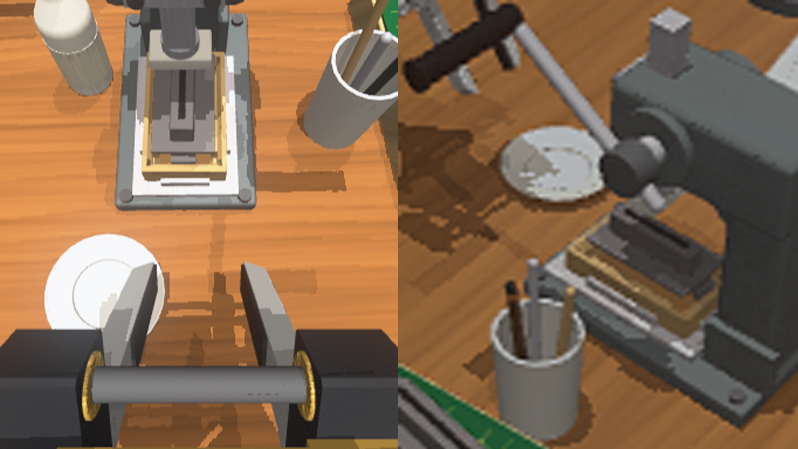

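```bash
python3 - <<'E'
from kin import *
P=np.pi
plan2([([.40,.15,.36],[P,0,-.04],7),([.507,.053,.345],[P,0,-.04],5)],-1)
E
```

```text
[[0.012, 0.005, -0.025, 0, -0.079, 0, -1], [0.01, 0.005, -0.025, 0, -0.079, 0, -1], [0.008, 0.005, -0.027, -0.001, -0.079, 0, -1], [0.007, 0.006, -0.027, 0, -0.079, 0, -1], [0.003, 0.005, -0.027, 0, -0.078, 0, -1]]
[[0.002, 0.005, -0.027, 0, -0.079, 0, -1], [0, 0.005, -0.028, 0, -0.079, 0, -1], [0.022, 0.019, 0.003, 0, 0, 0, -1], [0.022, 0.018, 0.003, 0, 0, 0, -1], [0.022, 0.019, 0.003, 0, 0, 0, -1]]
[[0.022, 0.018, 0.003, 0, 0, 0, -1], [0.023, 0.019, 0.003, 0, 0, 0, -1]]
end [0.5074 0.0527 0.3452] [-3.141 -0.    -0.04 ] 
min [ 0.03 -0.14  1.39 -0.46  0.65  1.64] max [0.49 0.14 2.15 0.   1.63 2.41] step [0.056 0.047 0.095 0.145 0.146 0.166]
```

jog_arm --pt "0.012 0.005 -0.025 0 -0.079 0 -1" --pt "0.01 0.005 -0.025 0 -0.079 0 -1" --pt "0.008 0.005 -0.027 -0.001 -0.079 0 -1" --pt "0.007 0.006 -0.027 0 -0.079 0 -1" --pt "0.003 0.005 -0.027 0 -0.078 0 -1"

```text
time_s: 18.0
ee_pos: [0.4056, 0.1597, 0.3064]
eef_rot: [-3.141, -0.155, -0.04]
force: [-1.0, 0.4, 0.3]
grip_width: 0.0104
grip_force: 0.0
```

jog_arm --pt "0.002 0.005 -0.027 0 -0.079 0 -1" --pt "0 0.005 -0.028 0 -0.079 0 -1" --pt "0.022 0.019 0.003 0 0 0 -1" --pt "0.022 0.018 0.003 0 0 0 -1" --pt "0.022 0.019 0.003 0 0 0 -1"

```text
time_s: 18.5
ee_pos: [0.4655, 0.0906, 0.3504]
eef_rot: [3.141, 0.001, -0.04]
force: [0.9, 0.4, 0.6]
grip_width: 0.0006
grip_force: 0.0
```

jog_arm --pt "0.022 0.018 0.003 0 0 0 -1" --pt "0.023 0.019 0.003 0 0 0 -1" --pt "0 0 0 0 0 0 -1" --pt "0 0 0 0 0 0 -1"

```text
time_s: 18.9
ee_pos: [0.5079, 0.0524, 0.344]
eef_rot: [3.141, 0.002, -0.041]
force: [-0.1, -0.4, 0.8]
grip_width: 0.0005
grip_force: 0.0
```

```bash
python3 - <<'E'
from kin import *
o=ctrl.get_obs(); print(o["ee_pos"],o["eef_rot"],o["force"],o["grip_width"],o["grip_force"])
c,im=grab("wrist","w8.png"); t,ti=grab("top","t8.png")
hsv=cv2.cvtColor(im,cv2.COLOR_BGR2HSV); d=((hsv[...,2]<60)).astype(np.uint8)
for p in ([.506,.006,.314],[.506,.106,.314],[.507,.053,.326]): print(proj(c,p))
n,l,st,ce=cv2.connectedComponentsWithStats(d); print([(st[i].tolist(),ce[i].round().tolist()) for i in range(1,n) if st[i,4]>200])
P=np.pi
rows=[]
# arc of the bar's top
piv=np.array([.629,.2275]); a=np.radians(35)
for th in np.arange(0,1.16,.0767): print(round(th,3),(piv[0]-.15*np.cos(a-th)).round(4),(piv[1]+.15*np.sin(a-th)+.012).round(4),end=" | ")
E
```

```text
[0.50793867 0.05238507 0.34404267] [ 3.14127065e+00  1.75661371e-03 -4.10831019e-02] [-0.14284651 -0.35862181  0.78401689] 0.0004615700182363972 0.0
[[323.45414389 219.21911718]]
[[191.54728651 224.20059114]]
[[261.32688068 226.62028576]]
[([147, 0, 32, 28, 385], [165.0, 9.0]), ([205, 205, 102, 114, 2512], [254.0, 229.0]), ([165, 282, 90, 100, 8038], [212.0, 334.0]), ([265, 282, 92, 93, 7711], [308.0, 330.0])]
0.0 0.5061 0.3255 | 0.077 0.4999 0.3159 | 0.153 0.4944 0.3058 | 0.23 0.4897 0.2952 | 0.307 0.4859 0.2844 | 0.384 0.4829 0.2733 | 0.46 0.4807 0.262 | 0.537 0.4794 0.2506 | 0.614 0.479 0.2391 | 0.69 0.4795 0.2276 | 0.767 0.4808 0.2162 | 0.844 0.483 0.2049 | 0.92 0.4861 0.1938 | 0.997 0.49 0.183 | 1.074 0.4948 0.1725 | 1.15 0.5003 0.1624 |
```

```bash
python3 - <<'E'
from kin import *
c=cam("wrist"); im=cv2.imread("pics/w8.png"); g=im.max(2)
for u in (196,204,212,220,300,308,316): print(u,g[196:246:2,u].tolist())
for v in (210,216): print(v,g[v,180:340:4].tolist())
E
```

```text
196 [203, 201, 204, 205, 212, 68, 70, 69, 70, 72, 73, 73, 73, 73, 70, 70, 69, 67, 67, 65, 93, 189, 206, 197, 205]
204 [203, 199, 202, 203, 196, 64, 64, 65, 65, 67, 68, 68, 69, 68, 65, 63, 63, 64, 60, 62, 88, 189, 203, 195, 204]
212 [202, 198, 198, 199, 194, 57, 62, 59, 59, 59, 62, 64, 63, 61, 59, 57, 58, 57, 58, 56, 86, 190, 199, 193, 203]
220 [201, 130, 166, 196, 175, 57, 56, 56, 55, 57, 58, 59, 57, 58, 55, 54, 56, 54, 55, 54, 77, 122, 126, 121, 131]
300 [221, 223, 219, 218, 165, 59, 60, 61, 61, 62, 62, 63, 62, 61, 62, 63, 63, 59, 58, 56, 169, 224, 224, 224, 225]
308 [220, 223, 221, 218, 163, 63, 63, 66, 65, 66, 65, 65, 66, 66, 68, 66, 64, 64, 63, 58, 185, 228, 226, 224, 226]
316 [221, 224, 221, 183, 67, 65, 66, 65, 67, 69, 68, 68, 69, 68, 67, 67, 67, 66, 64, 64, 109, 230, 226, 225, 228]
210 [81, 79, 74, 74, 69, 68, 65, 63, 59, 59, 56, 55, 55, 54, 52, 50, 52, 51, 50, 50, 52, 49, 52, 52, 54, 55, 55, 56, 58, 60, 61, 63, 66, 65, 65, 69, 72, 222, 222, 222]
216 [84, 81, 79, 75, 73, 70, 68, 64, 62, 60, 58, 56, 55, 55, 53, 50, 52, 50, 52, 51, 52, 53, 52, 53, 54, 53, 55, 58, 59, 59, 62, 64, 65, 67, 68, 71, 71, 228, 229, 230]
```

jog_arm --pt "-0.001 0 0.012 0 0 0 -1" --pt "0 0 0.006 0 0 0 -1" --pt "-0.006 0 0.0095 0 0 0 -1" --pt "-0.0055 0 0.01 0 0 0 -1" --pt "-0.0045 0 0.0105 0 0 0 -1" --squeeze 30

```text
time_s: 19.5
ee_pos: [0.4893, 0.0537, 0.2969]
eef_rot: [3.141, 0.001, -0.04]
force: [-10.0, -0.4, 11.6]
grip_width: 0.0007
grip_force: 6.1
```

jog_arm --pt "-0.004 0 0.011 0 0 0 -1" --pt "-0.003 0 0.011 0 0 0 -1" --pt "-0.002 0 0.0115 0 0 0 -1" --pt "-0.001 0 0.0115 0 0 0 -1" --pt "0 0 0.0115 0 0 0 -1"

```text
time_s: 20.0
ee_pos: [0.4794, 0.054, 0.2398]
eef_rot: [3.141, 0.002, -0.04]
force: [-7.1, 0.6, 8.9]
grip_width: 0.0007
grip_force: 4.3
```

jog_arm --pt "0.002 0 0.0115 0 0 0 -1" --pt "0.002 0 0.0115 0 0 0 -1" --pt "0.0025 0 0.0115 0 0 0 -1" --pt "0.003 0 0.011 0 0 0 -1" --pt "0.004 0 0.011 0 0 0 -1"

```text
time_s: 20.5
ee_pos: [0.493, 0.0535, 0.1832]
eef_rot: [3.141, 0.002, -0.04]
force: [-7.3, -0.2, 8.1]
grip_width: 0.0006
grip_force: 4.2
```

```bash
python3 - <<'E'
from kin import *
o=ctrl.get_obs(); print(o["ee_pos"],o["eef_rot"],o["force"],o["qpos"])
t,ti=grab("top","t9.png"); hsv=cv2.cvtColor(ti,cv2.COLOR_BGR2HSV)
E
```

```text
[0.49304737 0.0534508  0.18318517] [ 3.14108093e+00  1.86607441e-03 -3.96514978e-02] [-7.28083567 -0.24179096  8.08795376] [ 3.43241400e-02  2.01038102e-01  1.69813599e+00 -3.93174019e-04
  1.24431738e+00  1.64489794e+00]
```

jog_arm --pt "0.0045 0 0.0105 0 0 0 -1" --pt "0.0055 0 0.01 0 0 0 -1" --pt "0.001 0 0.002 0 0 0 -1" --pt "0 0 0 0 0 0 -1"

```text
time_s: 20.95
ee_pos: [0.5036, 0.0531, 0.1621]
eef_rot: [3.141, 0.003, -0.04]
force: [-16.6, -0.1, 23.9]
grip_width: 0.0007
grip_force: 11.6
```

```bash
python3 - <<'E'
from kin import *
o=ctrl.get_obs(); print(o["ee_pos"],o["force"])
E
```

```text
[0.5035726  0.05309577 0.16207878] [-16.60885926  -0.08600027  23.90083828]
```

jog_arm --pt "0.0005 0 0.001 0 0 0 -1" --pt "0.0005 0 0.001 0 0 0 -1" --pt "0 0 0 0 0 0 -1"

```text
time_s: 21.25
ee_pos: [0.5039, 0.0531, 0.1616]
eef_rot: [3.141, 0.004, -0.039]
force: [-31.0, -0.0, 43.4]
grip_width: 0.0002
grip_force: 21.9
```

Force climbed steeply with almost no motion, so the lever is on its stop. Now I'll let it come back up along the arc.

jog_arm --pt "-0.004 0 -0.01 0 0 0 -1" --pt "-0.0055 0 -0.012 0 0 0 -1" --pt "-0.005 0 -0.011 0 0 0 -1" --pt "-0.004 0 -0.011 0 0 0 -1" --pt "-0.003 0 -0.011 0 0 0 -1"

```text
time_s: 21.75
ee_pos: [0.4849, 0.0538, 0.2152]
eef_rot: [3.141, -0.003, -0.04]
force: [5.5, 0.2, 5.4]
grip_width: 0.0007
grip_force: 2.8
```

jog_arm --pt "-0.002 0 -0.0115 0 0 0 -1" --pt "-0.001 0 -0.0115 0 0 0 -1" --pt "0 0 -0.0115 0 0 0 -1" --pt "0.001 0 -0.0115 0 0 0 -1" --pt "0.002 0 -0.0115 0 0 0 -1"

```text
time_s: 22.25
ee_pos: [0.4845, 0.0536, 0.2721]
eef_rot: [3.141, 0.001, -0.04]
force: [2.2, -0.0, 3.1]
grip_width: 0.0007
grip_force: 1.5
```

jog_arm --pt "0.003 0 -0.011 0 0 0 -1" --pt "0.004 0 -0.011 0 0 0 -1" --pt "0.0045 0 -0.0105 0 0 0 -1" --pt "0.0055 0 -0.01 0 0 0 -1" --pt "0.006 0 -0.0095 0 0 0 -1"

```text
time_s: 22.75
ee_pos: [0.5078, 0.0526, 0.3239]
eef_rot: [3.141, 0.002, -0.04]
force: [2.3, 0.2, 1.4]
grip_width: 0.0002
grip_force: 0.9
```

jog_arm --pt "0 0 -0.01 0 0 0 -1" --pt "0 0 -0.02 0 0 0 -1" --pt "0 0 -0.02 0 0 0 -1" --pt "0 0 0 0 0 0 -1"

```text
time_s: 23.15
ee_pos: [0.5077, 0.0527, 0.3755]
eef_rot: [3.141, -0.002, -0.04]
force: [-0.5, 0.2, 0.3]
grip_width: -0.0
grip_force: 0.0
```

jog_arm --pt "-0.03 0 -0.01 0 0 0 -1" --pt "-0.03 0 -0.01 0 0 0 -1" --pt "-0.03 -0.01 0 0 0 0 -1" --pt "-0.02 -0.01 0 0 0 0 -1" --pt "0 0 0 0 0 0 -1"

```text
time_s: 23.65
ee_pos: [0.3967, 0.0777, 0.3933]
eef_rot: [3.141, 0.001, -0.039]
force: [0.4, -0.6, -0.7]
grip_width: 0.0009
grip_force: 0.0
```

```bash
python3 - <<'E'
from h import *
o=ctrl.get_obs(); print(o["ee_pos"],o["force"])
c,b=grab("scene","s10.png"); a=cv2.imread("pics/s7.png")
p=proj(c,[[.5575,.194,.088],[.6035,.192,.088],[.5575,.194,.073],[.5575,.183,.088],[.5575,.205,.088]]); print(p.round(1), "pred shift",(p[2]-p[0]).round(2))
u,v=p[0].round().astype(int)
up=lambda i:cv2.resize(i,None,fx=4,fy=4,interpolation=cv2.INTER_CUBIC)
# near end of the block, seen from the right behind
T=up(a[v-8:v+9,u-9:u+12]); S=up(b[v-18:v+25,u-20:u+23]); r=cv2.matchTemplate(S,T,cv2.TM_CCOEFF_NORMED); _,m,_,l=cv2.minMaxLoc(r); print("shift",l[0]/4-11,l[1]/4-10,m)
# check fixed thing: lever / head
hu,hv=proj(c,[.507,.053,.314])[0].round().astype(int)
T=up(cv2.imread("pics/s0.png")[hv-15:hv+15,hu-20:hu+20]); S=up(b[hv-25:hv+25,hu-30:hu+30]); r=cv2.matchTemplate(S,T,cv2.TM_CCOEFF_NORMED); _,m,_,l=cv2.minMaxLoc(r); print("lever shift",l[0]/4-10,l[1]/4-10,m)
fu,fv=proj(c,[.534,.16,.05])[0].round().astype(int)
T=up(a[fv-8:fv+8,fu-10:fu+10]); S=up(b[fv-16:fv+16,fu-18:fu+18]); r=cv2.matchTemplate(S,T,cv2.TM_CCOEFF_NORMED); _,m,_,l=cv2.minMaxLoc(r); print("frame shift",l[0]/4-8,l[1]/4-8,m)
E
```

```text
[0.39674879 0.077728   0.39330329] [ 0.43287966 -0.56842316 -0.68564857]
[[285.5 181.5]
 [296.5 187.8]
 [285.3 184.9]
 [283.4 183.2]
 [287.5 179.8]] pred shift [-0.16  3.42]
shift 0.0 0.0 0.8382907509803772
lever shift 0.0 0.0 0.9992290139198303
frame shift 0.0 0.0 0.8559894561767578
```

```bash
python3 - <<'E'
from kin import *
P=np.pi
plan2([([.40,.15,.34],[P,-.1,-.04],3),([.4175,.1848,.1676],[P,-.551,-.0396],7)],-1)
E
```

```text
[[0, -0.024, 0.018, 0, 0.034, 0, -1], [-0.001, -0.025, 0.017, 0, 0.033, 0.001, -1], [-0.001, -0.024, 0.018, 0.001, 0.034, 0, -1], [0, -0.005, 0.025, 0, 0.064, 0, -1], [-0.002, -0.005, 0.024, 0, 0.065, 0, -1]]
[[-0.003, -0.005, 0.025, 0, 0.064, 0, -1], [-0.005, -0.005, 0.024, 0, 0.065, 0, -1], [-0.007, -0.005, 0.024, 0, 0.064, 0, -1], [-0.008, -0.005, 0.023, 0, 0.065, -0.001, -1], [-0.01, -0.005, 0.023, 0, 0.064, 0, -1]]
end [0.417  0.1846 0.1675] [ 3.142 -0.551 -0.039] 
min [ 0.1  -0.16  1.54 -0.46  0.65  1.71] max [ 0.49 -0.1   2.16 -0.    1.71  2.41] step [0.066 0.031 0.079 0.126 0.123 0.146]
```

jog_arm --pt "0 -0.024 0.018 0 0.034 0 -1" --pt "-0.001 -0.025 0.017 0 0.033 0.001 -1" --pt "-0.001 -0.024 0.018 0.001 0.034 0 -1" --pt "0 -0.005 0.025 0 0.064 0 -1" --pt "-0.002 -0.005 0.024 0 0.065 0 -1"

```text
time_s: 24.2
ee_pos: [0.4065, 0.1601, 0.2895]
eef_rot: [3.141, -0.23, -0.04]
force: [1.4, -0.1, -0.4]
grip_width: 0.0006
grip_force: 0.0
```

jog_arm --pt "-0.003 -0.005 0.025 0 0.064 0 -1" --pt "-0.005 -0.005 0.024 0 0.065 0 -1" --pt "-0.007 -0.005 0.024 0 0.064 0 -1" --pt "-0.008 -0.005 0.023 0 0.065 -0.001 -1" --pt "-0.01 -0.005 0.023 0 0.064 0 -1"

```text
time_s: 24.7
ee_pos: [0.4179, 0.1845, 0.1662]
eef_rot: [-3.142, -0.552, -0.039]
force: [1.3, 0.3, -0.4]
grip_width: 0.0002
grip_force: 0.0
```

jog_arm --pt "0 0 0 0 0 0 0" --pt "0 0 0 0 0 0 0" --pt "0 0 0 0 0 0 0" --pt "0 0 0 0 0 0 0"

```text
time_s: 25.1
ee_pos: [0.4186, 0.1843, 0.1691]
eef_rot: [-3.141, -0.552, -0.042]
force: [0.4, 0.6, -0.4]
grip_width: 0.0289
grip_force: 0.0
```

```bash
python3 - <<'E'
from h import *
o=ctrl.get_obs(); print(o["ee_pos"],o["eef_rot"])
c,b=grab("wrist","w11.png"); a=cv2.imread("pics/w7.png")
pts=np.array([[.5575,.194,.088],[.5575,.194,.073],[.5475,.194,.064],[.5475,.194,.049]]); p=proj(c,pts); print(p.round(1))
up=lambda i:cv2.resize(i,None,fx=4,fy=4,interpolation=cv2.INTER_CUBIC)
u,v=p[0].round().astype(int)
def mt(u,v,hw,hh,mg):
    T=up(a[v-hh:v+hh,u-hw:u+hw]); S=up(b[v-hh-mg:v+hh+mg,u-hw-mg:u+hw+mg]); r=cv2.matchTemplate(S,T,cv2.TM_CCOEFF_NORMED); _,m,_,l=cv2.minMaxLoc(r); return l[0]/4-mg,l[1]/4-mg,round(m,3)
print("block",mt(u,v-5,12,16,14))
q=proj(c,[.512,.197,.02])[0].round().astype(int); print("base front",mt(q[0],q[1],40,10,8))
f=proj(c,[.534,.195,.05])[0].round().astype(int); print("frame front",mt(f[0],f[1],36,5,8))
print(a[v-24:v+34:2,u].max(1).tolist()); print(b[v-24:v+34:2,u].max(1).tolist())
E
```

```text
[0.41860579 0.1843058  0.16911851] [-3.14072738 -0.55188213 -0.04150209]
[[246.8 112.2]
 [247.4 119.4]
 [248.  131.5]
 [248.5 137.5]]
block (0.25, 7.0, 0.917)
base front (-0.25, 1.5, 0.991)
frame front (-0.5, 1.75, 0.984)
[62, 62, 61, 64, 62, 66, 63, 137, 150, 149, 148, 114, 85, 83, 82, 82, 97, 152, 153, 152, 154, 99, 88, 154, 156, 122, 175, 241, 245]
[49, 50, 52, 55, 57, 61, 61, 61, 61, 63, 61, 125, 146, 147, 144, 88, 77, 78, 79, 85, 150, 150, 151, 151, 86, 83, 151, 206, 238]
```

```bash
python3 - <<'E'
from h import *
from scipy.optimize import brentq
c=cam("wrist"); K,Rm,t=c; o=ctrl.get_obs()
Rt=R.from_euler("xyz",o["eef_rot"]).as_matrix(); off=Rt.T@(-Rm.T@t-o["ee_pos"]); A=Rt.T@Rm.T
Ra=R.from_euler("xyz",[-3.14085992,-.55110945,-.03956984]).as_matrix(); pa=np.array([.41746795,.18477535,.16757005])
Rca=(Ra@A).T; ca=(K,Rca,-Rca@(pa+Ra@off))
a=cv2.imread("pics/w7.png").max(2).astype(float); b=cv2.imread("pics/w11.png").max(2).astype(float)
def edges(im,u0):
    col=im[80:175,u0-3:u0+4].mean(1); d=np.diff(col); k=[i for i in range(1,len(d)-1) if abs(d[i])>12 and abs(d[i])>=abs(d[i-1]) and abs(d[i])>abs(d[i+1])]
    return [(round(80.5+i+np.dot([-1,0,1],abs(d[i-1:i+2]))/abs(d[i-1:i+2]).sum(),1),int(d[i])) for i in k]
print("a",edges(a,247)); print("b",edges(b,247))
X={"block near top":.5575,"plate near top":.5475,"frame front top":.5335}
def z(cc,v,x): return brentq(lambda h: proj(cc,[x,.194,h])[0][1]-v,-.05,.15)
for n,va,vb in (("block near top",edges(a,247),edges(b,247)),):
    for cc,E in ((ca,va),(c,vb)):
        for v,d in E: print(v,d,{k[:6]:round(z(cc,v,x)*1000,1) for k,x in X.items()})
E
```

```text
a [(np.float64(87.1), 13), (np.float64(100.8), 24), (np.float64(110.1), -34), (np.float64(120.5), 35), (np.float64(129.4), -35), (np.float64(132.7), 38), (np.float64(139.7), 78), (np.float64(146.3), -91), (np.float64(151.7), 88), (np.float64(155.7), -66), (np.float64(158.5), 78), (np.float64(166.2), -55), (np.float64(168.2), 15)]
b [(np.float64(108.9), 30), (np.float64(117.3), -32), (np.float64(126.7), 37), (np.float64(135.3), -40), (np.float64(138.8), 40), (np.float64(141.8), 52), (np.float64(148.3), -91), (np.float64(153.3), 66), (np.float64(157.3), -97), (np.float64(159.9), 63), (np.float64(167.3), -90), (np.float64(169.7), 22)]Traceback (most recent call last):
  File "<stdin>", line 16, in <module>
  File "<stdin>", line 13, in z
    r = _zeros._brentq(f, a, b, xtol, rtol, maxiter, args, full_output, disp)
ValueError: f(a) and f(b) must have different signs
```

```bash
python3 - <<'E'
from h import *
from scipy.optimize import brentq
c=cam("wrist"); K,Rm,t=c; o=ctrl.get_obs()
Rt=R.from_euler("xyz",o["eef_rot"]).as_matrix(); off=Rt.T@(-Rm.T@t-o["ee_pos"]); A=Rt.T@Rm.T
Ra=R.from_euler("xyz",[-3.14085992,-.55110945,-.03956984]).as_matrix(); pa=np.array([.41746795,.18477535,.16757005])
Rca=(Ra@A).T; ca=(K,Rca,-Rca@(pa+Ra@off))
for n,cc,vs in (("a",ca,(110.1,129.4,139.7,146.3)),("b",c,(117.3,135.3,141.8,148.3))):
    for v,zs in zip(vs,((.088,.073,.076),(.064,.049,.052),(.05,),(.05,))): print(n,v,[(z,ray(cc,247,v,z)[0].round(4)) for z in zs])
cs,s=cam("scene"),None
a=cv2.imread("pics/s7.png");b=cv2.imread("pics/s10.png")
# scene: columns through the middle of the block
for u in (288,291,294,297,300):
    for n,i in (("a",a),("b",b)): print(u,n,i[168:212,u].max(1).tolist())
print(proj(cs,[[.6035,.181,.088],[.6035,.181,.073],[.6035,.203,.088],[.6035,.203,.073]]).round(1))
E
```

```text
a 110.1 [(0.088, np.float64(0.5578)), (0.073, np.float64(0.5667)), (0.076, np.float64(0.5649))]
a 129.4 [(0.064, np.float64(0.548)), (0.049, np.float64(0.5557)), (0.052, np.float64(0.5542))]
a 139.7 [(0.05, np.float64(0.5422))]
a 146.3 [(0.05, np.float64(0.534))]
b 117.3 [(0.088, np.float64(0.5514)), (0.073, np.float64(0.5598)), (0.076, np.float64(0.5581))]
b 135.3 [(0.064, np.float64(0.5427)), (0.049, np.float64(0.5501)), (0.052, np.float64(0.5486))]
b 141.8 [(0.05, np.float64(0.5414))]
b 148.3 [(0.05, np.float64(0.5333))]
288 a [89, 82, 52, 49, 50, 49, 50, 50, 50, 48, 47, 45, 124, 114, 101, 36, 57, 104, 99, 53, 54, 57, 54, 56, 100, 61, 60, 60, 100, 59, 73, 106, 105, 101, 99, 171, 116, 81, 81, 85, 160, 92, 79, 146]
288 b [89, 82, 51, 49, 49, 47, 50, 50, 49, 49, 48, 42, 123, 92, 171, 113, 85, 99, 99, 43, 96, 105, 73, 56, 54, 55, 53, 70, 99, 60, 97, 98, 59, 59, 98, 173, 119, 83, 82, 106, 160, 90, 78, 146]
291 a [86, 84, 81, 77, 73, 65, 59, 50, 47, 48, 47, 81, 124, 105, 114, 102, 74, 36, 81, 64, 61, 55, 54, 55, 54, 58, 63, 64, 64, 64, 64, 56, 88, 107, 104, 118, 125, 186, 103, 87, 85, 1
[... 744 characters left out ...]
75, 80, 61, 103, 105, 103, 127, 131, 123, 92, 88]
297 b [118, 92, 68, 53, 52, 52, 46, 51, 54, 75, 101, 151, 157, 163, 134, 88, 122, 153, 88, 142, 150, 122, 62, 48, 30, 53, 65, 60, 53, 54, 52, 54, 56, 61, 62, 73, 75, 75, 66, 66, 134, 123, 91, 88]
300 a [51, 51, 52, 52, 53, 53, 54, 53, 51, 90, 80, 110, 100, 102, 141, 151, 150, 130, 129, 141, 68, 54, 30, 52, 66, 65, 52, 55, 54, 53, 57, 63, 62, 61, 73, 74, 78, 61, 104, 105, 103, 129, 126, 107]
300 b [52, 52, 54, 53, 53, 53, 52, 53, 50, 90, 78, 109, 98, 102, 140, 149, 149, 129, 127, 135, 101, 168, 96, 82, 64, 39, 29, 64, 64, 58, 54, 53, 54, 52, 55, 60, 61, 74, 75, 75, 57, 107, 127, 108]
[[294.5 189.6]
 [294.2 193. ]
 [298.5 186.1]
 [298.3 189.5]]
```

```bash
python3 -c "
from station import ctrl
print(ctrl.hand_in())"
```

```text
the job is handed in; nothing more can be done
None
```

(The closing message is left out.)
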